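# Dry the staining jars on the carousel

### The job

Dry the washed blue staining jars: put every jar mouth down over a peg of its own on the drying carousel, rim resting on the wheel, and only then turn the dryer's red dial clockwise to full heat, right up to its stop. With the heat on, turn the loaded carousel by its crank anticlockwise (seen from above) through a full turn until it meets its stop, then turn the dial all the way back anticlockwise to off. Leave the jars on their pegs and do not push the culture dishes or the reagent bottle about.

Things in the scene. Friction and masses are not known exactly. Their poses are not given: they have to be found in the camera images.
- jar0: blue square staining jar (up to four, some absent), hollow, one end open: 50 x 50 mm outside, 90 mm long, walls 3 mm, closed end 5 mm, 0.13 kg. Starts lying flat on the bench, mouth roughly towards the robot. Origin: centre of the flat side it lies on; x axis along the jar towards the mouth, z from that side through the jar (the jar's middle is 25 mm along z)
- jar1: blue square staining jar (up to four, some absent), hollow, one end open: 50 x 50 mm outside, 90 mm long, walls 3 mm, closed end 5 mm, 0.13 kg. Starts lying flat on the bench, mouth roughly towards the robot. Origin: centre of the flat side it lies on; x axis along the jar towards the mouth, z from that side through the jar (the jar's middle is 25 mm along z)
- jar2: blue square staining jar (up to four, some absent), hollow, one end open: 50 x 50 mm outside, 90 mm long, walls 3 mm, closed end 5 mm, 0.13 kg. Starts lying flat on the bench, mouth roughly towards the robot. Origin: centre of the flat side it lies on; x axis along the jar towards the mouth, z from that side through the jar (the jar's middle is 25 mm along z)
- jar3: blue square staining jar (up to four, some absent), hollow, one end open: 50 x 50 mm outside, 90 mm long, walls 3 mm, closed end 5 mm, 0.13 kg. Starts lying flat on the bench, mouth roughly towards the robot. Origin: centre of the flat side it lies on; x axis along the jar towards the mouth, z from that side through the jar (the jar's middle is 25 mm along z)
- jar0_mouth (a point): centre of the open mouth of jar0, 45 mm along the jar's x axis from its middle
- jar1_mouth (a point): centre of the open mouth of jar1, 45 mm along the jar's x axis from its middle
- jar2_mouth (a point): centre of the open mouth of jar2, 45 mm along the jar's x axis from its middle
- jar3_mouth (a point): centre of the open mouth of jar3, 45 mm along the jar's x axis from its middle
- peg0 (a point): foot of drying peg 0 of 6, on the wheel's top face (40 mm above the bench). Pegs: upright green rods 20 mm thick, round tops, 62 mm tall, evenly spaced on a circle of 110 mm radius about the wheel's axis. A jar mouth down over a peg rests with its rim on the wheel, about 12 mm of play all round
- peg1 (a point): foot of drying peg 1 of 6, on the wheel's top face (40 mm above the bench). Pegs: upright green rods 20 mm thick, round tops, 62 mm tall, evenly spaced on a circle of 110 mm radius about the wheel's axis. A jar mouth down over a peg rests with its rim on the wheel, about 12 mm of play all round
- peg2 (a point): foot of drying peg 2 of 6, on the wheel's top face (40 mm above the bench). Pegs: upright green rods 20 mm thick, round tops, 62 mm tall, evenly spaced on a circle of 110 mm radius about the wheel's axis. A jar mouth down over a peg rests with its rim on the wheel, about 12 mm of play all round
- peg3 (a point): foot of drying peg 3 of 6, on the wheel's top face (40 mm above the bench). Pegs: upright green rods 20 mm thick, round tops, 62 mm tall, evenly spaced on a circle of 110 mm radius about the wheel's axis. A jar mouth down over a peg rests with its rim on the wheel, about 12 mm of play all round
- peg4 (a point): foot of drying peg 4 of 6, on the wheel's top face (40 mm above the bench). Pegs: upright green rods 20 mm thick, round tops, 62 mm tall, evenly spaced on a circle of 110 mm radius about the wheel's axis. A jar mouth down over a peg rests with its rim on the wheel, about 12 mm of play all round
- peg5 (a point): foot of drying peg 5 of 6, on the wheel's top face (40 mm above the bench). Pegs: upright green rods 20 mm thick, round tops, 62 mm tall, evenly spaced on a circle of 110 mm radius about the wheel's axis. A jar mouth down over a peg rests with its rim on the wheel, about 12 mm of play all round
- wheel (a joint): angle of the drying carousel's wheel (a white disc 290 mm across on a low foot, turning about a vertical axis): rad, grows anticlockwise seen from above, from 0 to a hard stop at 6.8; it starts between 0 and 0.5, so going to the stop is one full turn or slightly more. Light friction (0.06 N m); stays where it is left
- hub (a point): on the wheel's vertical axis, at the top of the 24 mm column and crank arm, 155 mm above the bench; the crank arm clears the tops of the jars on the pegs by 15 mm
- crank_grip (a point): grip point of the crank handle: an upright black knob 24 mm in diameter, 52 mm tall, free to spin on its pin, 55 mm from the wheel's axis, its top 208 mm above the bench; this point is on its axis, 20 mm below its top. At the start it lies on the robot's side of the axis, midway between two pegs
- knob (a joint): angle of the red dial on top of the white warm-air dryer: rad, 0 = off (fully anticlockwise stop), 1.8 = full heat (fully clockwise stop, seen from above); starts in between; friction 0.04 N m, stays where it is left
- knob_grip (a point): on the red dial's vertical axis at the height to grip its raised bar; the x axis lies along the bar and turns with the dial. The dial is 56 mm across with a bar 53 mm long, 14 mm thick, its top 134 mm above the bench (this point 127 mm), on top of the dryer, a fixed white box 180 x 150 x 90 mm with a dark nozzle, to the left of the carousel
- dish_cream: closed cream culture dish, 90 mm across, 14 mm high, loose bystander; origin at the centre of its underside
- dish_yellow: closed yellow culture dish, 90 mm across, 14 mm high, loose bystander; origin at the centre of its underside
- dish_dark: closed dark red culture dish, 90 mm across, 14 mm high, loose bystander; origin at the centre of its underside
- reagent: amber reagent bottle with green cap, 64 mm across, 150 mm high, loose bystander; origin at the centre of its underside
Not all that is in view belongs to the job. What is shaped like the jar3 but green or pink is not meant.

How it is judged (in metres and radians):
On the way, in this order (a step that is already met when the one before it is completed fails the run):
1. every jar stands mouth down on a peg ((horizontal distance between jar0_mouth and peg0 below 0.022 m or horizontal distance between jar0_mouth and peg1 below 0.022 m or horizontal distance between jar0_mouth and peg2 below 0.022 m or horizontal distance between jar0_mouth and peg3 below 0.022 m or horizontal distance between jar0_mouth and peg4 below 0.022 m or horizontal distance between jar0_mouth and peg5 below 0.022 m) and height (world z) of each of jar0_mouth, jar1_mouth, jar2_mouth, jar3_mouth below 0.046 m and angle between each of jar0, jar1, jar2, jar3's own x axis and vertical above 3 rad and (horizontal distance between jar1_mouth and peg0 below 0.022 m or horizontal distance between jar1_mouth and peg1 below 0.022 m or horizontal distance between jar1_mouth and peg2 below 0.022 m or horizontal distance between jar1_mouth and peg3 below 0.022 m or horizontal distance between jar1_mouth and peg4 below 0.022 m or horizontal distance between jar1_mouth and peg5 below 0.022 m) and (horizontal distance between jar2_mouth and peg0 below 0.022 m or horizontal distance between jar2_mouth and peg1 below 0.022 m or horizontal distance between jar2_mouth and peg2 below 0.022 m or horizontal distance between jar2_mouth and peg3 below 0.022 m or horizontal distance between jar2_mouth and peg4 below 0.022 m or horizontal distance between jar2_mouth and peg5 below 0.022 m) and (horizontal distance between jar3_mouth and peg0 below 0.022 m or horizontal distance between jar3_mouth and peg1 below 0.022 m or horizontal distance between jar3_mouth and peg2 below 0.022 m or horizontal distance between jar3_mouth and peg3 below 0.022 m or horizontal distance between jar3_mouth and peg4 below 0.022 m or horizontal distance between jar3_mouth and peg5 below 0.022 m)), for 0.2 s.
2. the dial is at full heat, the jars on their pegs (all of step 1 and value of joint knob above 1.68 rad), for 0.2 s.
3. the wheel is round to its stop with the heat still on and the jars on their pegs (all of step 1 and value of joint wheel above 6.62 rad and value of joint knob above 1.6 rad), for 0.2 s.
4. the dial is back at off (value of joint knob below 0.12 rad), for 0.2 s.
At the end, for the whole second after the job is handed in: Every jar present stands mouth down over a peg, rim on the wheel (mouth centre within 22 mm of the peg's foot and within 6 mm of the wheel's top, closed end up, within 8 degrees of upright), at rest; the wheel stands at its stop (over 6.55 rad); the dial is off (under 0.12 rad) (all of step 1 and value of joint wheel above 6.55 rad and value of joint knob below 0.12 rad and linear speed of each of jar0, jar1, jar2, jar3 below 0.05 m/s); the robot touches nothing.
It fails at once if a culture dish or the reagent bottle is pushed more than 30 mm (distance of any of dish_cream, dish_yellow, dish_dark, reagent from where it was at the start of the episode above 0.03 m).
Of jar0, jar1, jar2, jar3 only 3 to 4 are there at a start; the rules pass over those that are not, and their reading is None.
At some moment in a run one of jar0, jar1, jar2, jar3 may be knocked a few centimetres aside while the robot is not near it.
It also fails if it takes over 210 s, if anything falls off the work surface, if the arm or the gripper's body presses on something with over 40 N, if the wrist force passes 120 N, or if a joint passes its speed limit or range.

### The arm

A 7-joint arm with a two-finger parallel gripper is mounted at the origin on the work surface. World frame = base frame: x ahead of the robot, y to its left, z up, the work surface at z = 0. Lengths are in m, angles in degrees, forces in N, time in s.
With the tool pointing down it reaches from about 0.4 to 0.875 m from the base axis. Payload 6.5 kg.
Tool frame: the origin (TCP) lies at the very end of the fingers, on their centre line; the grasp point (between the pads) lies 19 mm behind it; z points along the fingers, y is the line along which they close (so a half turn about z gives the same grasp; the last joint's range is limited). The gripper opens to 85 mm and grips with 20 to 120 N. Pads are 22 mm wide; open, the fingers measure 114 mm over their backs; the gripper's body (76 mm by 85 mm) begins 54 mm behind the grasp point. The pads swing forward as they close: fully open they stand 13 mm farther back than shut.
Start: joints at [63.071, 30.733, -0.252, 88.115, 0.149, 61.152, -4.079], TCP at [0.255, -0.598, 0.231] pointing down, gripper open.
Joint ranges: [-154.64, 154.64], [-21.42, 123.67], [-72.66, 72.17], [13.99, 137.28], [-74.86, 254.86], [10.95, 109.41], [-158.01, 158.01]. Speed limits (degrees/s): [136.94, 136.94, 180, 180, 180, 180, 180].

### API

Orientations are given as a 3x3 rotation matrix whose columns are the frame's x, y, z axes.
In Python, from station import bot gives the robot as it stands. The module is installed in compiled form; this text tells all that it offers.
- The arm moves only by the tool carry_out, never from a script. Its argument "series" is a list that holds one entry, the list of rows, each a list of 7 numbers: the shift along the tool's x, y, z in m, then the turn, a rotation vector about the tool's x, y, z in rad, then the opening, from 0 (shut) to 1 (fully open). A call has 1 to 8 rows; each row is the pose to reach, as a shift and turn from the pose commanded when the call began, along the tool's axes at that moment; what a row does not reach only later rows make up. A row lasts 1/12 s, in which the tool goes at most 41.7 mm and 7.16 degrees, less where a joint would pass 70% of its speed; a pose out of reach is approached as far as the arm can. A call with a gripper value outside its range is refused whole. The fingers move at their own pace and stop on an object; "force" is the grip in N (left out, the last holds). Time passes only in rows, so rows that repeat a pose let the fingers close. It gives the time, the measured TCP pose, the force, the opening and the grip force at its end, in the units of the state.
- bot.observe(): the state, without advancing time (a new reading comes with each control period).
- bot.grab_frame(name): name is "scene" or "top"; returns a dict with "img" (384x512x3 uint8, blue, green, red), "mtx" (3x3 intrinsics, pixels), "position" and "attitude" of the camera in the world. Camera axes: x right, y up, looking along -z (the intrinsics and any distortion apply to the point x, -y, -z); pixel columns grow to the right and rows downward; lengths in m; the calibration is good to about 2 mm. A picture is of the moment at which its call begins. There is no depth.
- bot.job_done(): hands the job in; it is judged then, once.
Trained networks look in the newest picture that a camera, given by its name, has taken for a name from the list of things; names that differ only in an ending like _2 or _b are one class to them, and where a whole thing is asked for, a point or a joint stands for the part that bears it (a point fixed in the world has none). Each returns a list of dicts, best first, with "confidence" (0 to 1); they miss things now and then, are a little off and sometimes report something else, mostly with a low value. They report only what shows in the picture. A call takes as long as a camera call. They do not tell look-alikes from the thing itself.
- bot.boxes_of(label, camera): "point" ([x, y, z] in m, in world coordinates, good to about 4 mm: the middle of the surface that is visible of it).
The state is a dict: "time_s": time; "joints": joint angles; "joint_vel": joint speeds; "effort": joint torques, N m; "eef_pos": TCP position; "tool_rot": TCP orientation; "ft_force": force on the tool from outside, world axes, zero at the start; "wrist_torque": the same for the moment, N m; "opening": finger opening in m; "grip_force": force on a finger pad.
Only numpy, scipy, OpenCV 4.12 (cv2) and the standard library are available. Lean on these libraries where they do the work, as an engineer would, in place of code of your own. Each camera call takes 0.05 s, during which the arm holds its last target. There are 200 camera calls.

## Working session

There is one attempt and no reset: what is moved stays moved. The work goes in short steps, Python scripts to look and compute and a tool call to move; the robot and the scene stay as the last step left them, time stands still between calls to the robot, and variables do not carry over. Pictures are saved under pics/ and viewed, at most 14 in all, crops included, and the job is handed in when it is done.

Besides the shell and the picture viewer there is one more tool, called after "Call:" by a JSON object that holds its "api" and its "payload", one argument or row to a line. carry_out: Moves the arm, as the interface text tells. Its arguments: {"type":"object","properties":{"series":{"type":"array","items":{"type":"array","items":{"type":"array","items":{"type":"number"}}}},"force":{"type":"number"}},"required":["series"]}

```bash
mkdir -p pics; cat > h.py <<'E'
from station import bot
import numpy as np, cv2
def snap(n,f):
    d=bot.grab_frame(n); cv2.imwrite('pics/'+f,d['img']); return d
def ray(d,u,v):
    K=np.array(d['mtx']);R=np.array(d['attitude']);p=np.array(d['position'])
    r=np.linalg.inv(K)@[u,v,1]; return p,R@np.array([r[0],-r[1],-r[2]])
def onz(d,u,v,z):
    p,r=ray(d,u,v); return p+r*(z-p[2])/r[2]
def proj(d,P):
    K=np.array(d['mtx']);R=np.array(d['attitude']);p=np.array(d['position'])
    q=R.T@(np.array(P)-p); q=K@np.array([q[0],-q[1],-q[2]]); return q[:2]/q[2]
E
python3 - <<'E'
from h import *
for n in('scene','top'):
    d=snap(n,n+'0.png'); print(n,d['mtx'],d['position'],d['attitude'],[k for k in d])
    for l in('jar0','crank_grip','knob_grip','reagent','dish_cream','dish_yellow','dish_dark','wheel','peg0','hub'):
        for b in bot.boxes_of(l,n): print(l,np.round(b['point'],3),round(b['confidence'],2))
print(bot.observe())
E
```

```text
scene [[397.02845176   0.         254.43416391]
 [  0.         397.02845176 191.73702013]
 [  0.           0.           1.        ]] [1.7888693  0.00773121 0.96462665] [[-0.0391557  -0.55279621  0.83239605]
 [ 0.99909847 -0.00798349  0.04169548]
 [-0.01640368  0.83327823  0.55261045]] ['img', 'mtx', 'position', 'attitude']
jar0 [ 0.457 -0.541  0.04 ] 0.86
jar0 [ 0.321 -0.349  0.048] 0.79
jar0 [ 0.467 -0.381  0.044] 0.63
jar0 [0.523 0.024 0.044] 0.62
jar0 [ 0.615 -0.392  0.043] 0.61
jar0 [ 0.442 -0.24   0.042] 0.57
crank_grip [0.52  0.022 0.042] 0.43
knob_grip [0.474 0.359 0.114] 0.48
reagent [0.739 0.379 0.088] 0.74
dish_cream [ 0.748 -0.133  0.011] 0.87
dish_yellow [0.399 0.188 0.014] 0.71
dish_dark [0.703 0.26  0.014] 0.77
wheel [0.523 0.02  0.041] 0.74
peg0 [0.52  0.021 0.043] 0.95
hub [0.52  0.023 0.04 ] 0.74
top [[424.85696124   0.         257.14210063]
 [  0.         424.85696124 189.42093618]
 [  0.           0.           1.        ]] [ 0.3112967  -0.05821458  1.37150881] [[-2.03053666e-02  9.84547090e-01 -1.73938839e-01]
 [-9.99789757e-01 -2.04919328e-02  7.23384689e-04]
 [-2
[... 821 characters left out ...]
7875]), 'joint_vel': array([-0.06461801,  0.05318572, -0.09784855, -0.00237925,  0.00060845,
        0.01794712, -0.01331465]), 'effort': array([ 5.13685045e-04, -5.83345199e+01,  1.04814056e+00, -2.59441942e+01,
        1.24212287e-02,  1.49762291e-03, -2.22006997e-05]), 'eef_pos': array([ 0.25539772, -0.59771404,  0.23129504]), 'tool_rot': array([[ 9.19557268e-01,  3.92956014e-01, -3.68671947e-05],
       [ 3.92956013e-01, -9.19557269e-01, -2.31865729e-05],
       [-4.30128002e-05,  6.83419576e-06, -9.99999999e-01]]), 'ft_force': array([ 1.01857582, -0.79257781,  0.31054402]), 'wrist_torque': array([-0.01040915,  0.06944086,  0.00824158]), 'grip_force': 0.0, 'opening': 0.08534443898773125}
```

View images.

View pics/scene0.png

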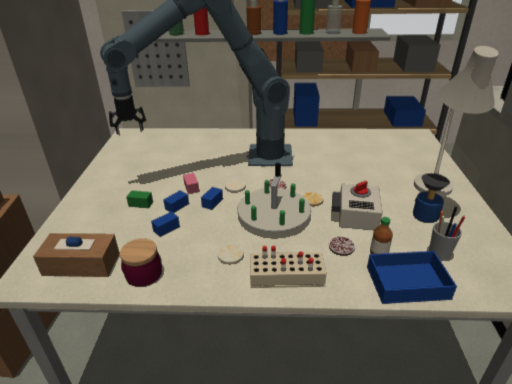

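View pics/top0.png

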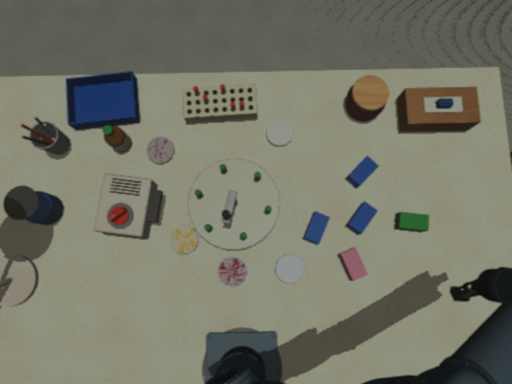

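Scene (front view): blue boxes at (176,201), (166,224), (212,198); look-alikes green (140,199) and pink (191,183). Top view: blue at (363,171), (362,218), (317,228); green (412,221), pink (353,264). The three blue ones fit the jars. Confirming in one enlarged crop, and fitting their poses.

```bash
cat > fit.py <<'E'
from h import *
from scipy.optimize import minimize
def bluemask(img):
    h=cv2.cvtColor(img,cv2.COLOR_BGR2HSV); return cv2.inRange(h,(105,120,40),(130,255,255))
C=np.array([[a,b,c] for a in(-.045,.045) for b in(-.025,.025) for c in(0,.05)])
def hull(d,p):
    c,s=np.cos(p[2]),np.sin(p[2]); P=C@np.array([[c,s,0],[-s,c,0],[0,0,1]])+[p[0],p[1],p[3]]
    return cv2.convexHull(np.array([proj(d,q) for q in P],np.float32))
def blob(d,m,x,y):
    u,v=proj(d,[x,y,.03]); n,l,st,ce=cv2.connectedComponentsWithStats(m)
    i=1+np.argmin([np.hypot(*(ce[k]-[u,v]))+(1e3 if st[k,4]<40 else 0) for k in range(1,n)])
    cs,_=cv2.findContours((l==i).astype(np.uint8),0,2)
    return cv2.convexHull(cs[0]).astype(np.float32),ce[i],st[i,4]
def cost(p,vs):
    e=0
    for d,b in vs:
        h=hull(d,p); a=cv2.contourArea(h)
        r=cv2.intersectConvexConvex(h,b)[0]; e+=1-r/(a+cv2.contourArea(b)-r)
    return e
def fit(ds,x,y):
    vs=[]
    for d in ds:
        b,ce,a=blob(d,bluemask(d['img']),x,y)
        vs.append((d,b))
    best=min((minimize(cost,[x,y,t,0.],args=(vs,),method='Nelder-Mead',options=dict(initial_simplex=np.array([[x,y,t,0],[x+.01,y,t,0],[x,y+.01,t,0],[x,y,t+.25,0],[x,y,t,.01]]),maxiter=500)) for t in np.radians([0,45,90,135])),key=lambda r:r.fun)
    return best.x,best.fun
if __name__=='__main__':
    ds=[bot.grab_frame(n) for n in('scene','top')]
    for x,y in((.605,-.392),(.455,-.382),(.433,-.241)):
        p,f=fit(ds,x,y); print(np.round(p[[0,1,3]],4),'yaw',round(np.degrees(p[2])%180,1),round(f,3))
    a=cv2.resize(ds[1]['img'][140:300,280:440],(560,560),interpolation=2)
    cv2.imwrite('pics/crop0.png',a)
    # pegs: green blobs in each view near wheel
    for d,n in zip(ds,('scene','top')):
        h=cv2.cvtColor(d['img'],cv2.COLOR_BGR2HSV); m=cv2.inRange(h,(50,80,20),(90,255,200))
        k,l,st,ce=cv2.connectedComponentsWithStats(m)
        print(n,[(np.round(ce[i],1).tolist(),st[i].tolist()) for i in range(1,k) if st[i,4]>12])
E
python3 fit.py
```

```text
[ 0.5996 -0.3926  0.0094] yaw 134.0 0.735
[ 0.4595 -0.4117 -0.0837] yaw 142.4 0.754
[ 0.4217 -0.2431 -0.0045] yaw 162.5 0.412
scene [([306.8, 16.2], [300, 0, 15, 34, 458]), ([176.4, 28.9], [170, 21, 12, 14, 114]), ([266.4, 186.1], [265, 180, 4, 13, 48]), ([292.4, 189.9], [291, 184, 4, 13, 47]), ([139.3, 198.8], [127, 191, 25, 17, 358]), ([246.8, 196.4], [245, 190, 4, 14, 44]), ([301.4, 204.8], [300, 199, 4, 14, 49]), ([253.4, 212.5], [251, 206, 5, 14, 56]), ([281.6, 217.2], [280, 211, 5, 14, 57]), ([385.1, 220.5], [381, 217, 9, 8, 57])]
top [([107.3, 129.3], [103, 124, 10, 11, 87]), ([223.0, 167.8], [221, 165, 5, 7, 29]), ([257.0, 175.6], [255, 172, 5, 8, 28]), ([198.1, 193.1], [195, 190, 7, 7, 30]), ([267.7, 209.2], [266, 206, 5, 7, 26]), ([412.0, 221.2], [396, 212, 33, 19, 527]), ([207.8, 227.2], [205, 225, 6, 6, 28]), ([243.0, 235.5], [241, 233, 5, 6, 26])]
```

View pics/crop0.png

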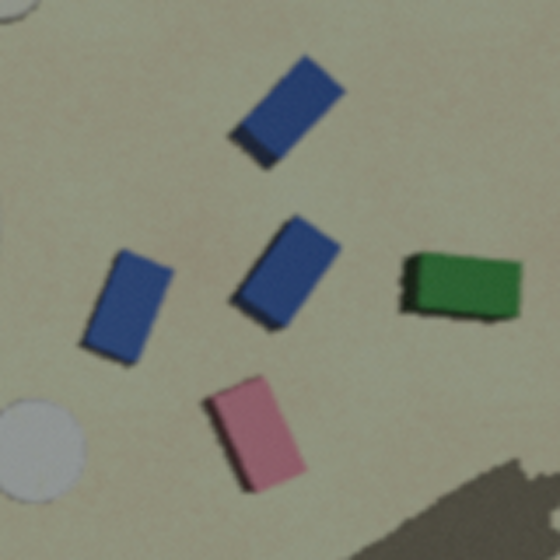

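Crop: blue jars at (288,112), (288,272), (127,307) with dark mouths at lower-left; green and pink look-alikes stay out. Fit is poor, checking the masks.

```bash
sed -i 's/(105,120,40)/(105,90,15)/' fit.py; python3 - <<'E'
from fit import *
ds=[bot.grab_frame(n) for n in('scene','top')]
for x,y in((.605,-.392),(.445,-.382),(.433,-.241)):
    for d in ds:
        b,ce,a=blob(d,bluemask(d['img']),x,y); print(np.round(ce,1),a,cv2.contourArea(b),proj(d,[x,y,.03]).round(1))
        p,f=fit([d],x,y); print('  single',np.round(p,3),round(f,3))
    p,f=fit(ds,x,y); print(np.round(p[[0,1,3]],4),'yaw',round(np.degrees(p[2])%180,1),round(f,3))
E
```

```text
[169.9 213.4] 765 959.5 [166.1 223.4]
  single [ 0.979 -0.251  2.925  0.333] 0.204
[362.  171.4] 437 425.0 [359.8 170. ]
  single [ 0.628 -0.431 -0.796 -0.124] 0.048
[ 0.5988 -0.3939  0.0062] yaw 133.8 0.684
[169.9 213.4] 765 959.5 [177.2 199.6]
  single [ 0.979 -0.251  2.925  0.333] 0.204
[361.6 217.6] 482 469.0 [359.8 219.5]
  single [ 0.468 -0.426 -0.66  -0.146] 0.052
[ 0.4571 -0.4064 -0.0687] yaw 142.1 0.709
[211.5 197.8] 316 295.5 [211.2 198.3]
  single [ 0.286 -0.266  2.713 -0.093] 0.035
[316.  227.3] 456 443.5 [315.4 224.2]
  single [ 0.434 -0.26  -0.422 -0.125] 0.04
[ 0.4223 -0.2427 -0.002 ] yaw 161.2 0.313
```

```bash
cat > fit.py <<'E'
from h import *
from scipy.optimize import least_squares
S=4
def bluemask(img,v=15,s=90):
    h=cv2.cvtColor(cv2.resize(img,None,fx=S,fy=S,interpolation=cv2.INTER_CUBIC),cv2.COLOR_BGR2HSV); return cv2.inRange(h,(100,s,v),(132,255,255))
def render(d,ps,L=(.09,.05,.05)):
    m=np.zeros((384*S,512*S),np.uint8)
    for p in ps:
        c,s=np.cos(p[2]),np.sin(p[2])
        C=np.array([[a,b,e] for a in(-.045,.045) for b in(-.025,.025) for e in(0,.05)])
        P=C@np.array([[c,s,0],[-s,c,0],[0,0,1]])+[p[0],p[1],p[3]]
        q=np.array([(proj(d,x)+.5)*S-.5 for x in P],np.float32)
        cv2.fillConvexPoly(m,np.round(cv2.convexHull(q)*16).astype(np.int32),255,shift=4)
    return m
def cost(v,d,m,roi):
    r=render(d,v.reshape(-1,4)); a=r[roi]>0; b=m[roi]>0
    return 1-(a&b).sum()/(a|b).sum()
E
python3 - <<'E'
from fit import *
from scipy.optimize import minimize
ds=[bot.grab_frame(n) for n in('scene','top')]
ms=[bluemask(ds[0]['img'],25,100),bluemask(ds[1]['img'])]
rois=[np.s_[185*S:240*S,150*S:226*S],np.s_[150*S:250*S,300*S:385*S]]
v0=np.array([[.60,-.393,-.81,0],[.447,-.39,-.66,0],[.423,-.243,-.34,0]]).ravel()
sim=np.vstack([v0]+[v0+np.eye(12)[i]*[.01,.01,.1,.005][i%4] for i in range(12)])
f=lambda v:sum(cost(v,d,m,r) for d,m,r in zip(ds,ms,rois))
r=minimize(f,v0,method='Nelder-Mead',options=dict(initial_simplex=sim,maxiter=2500,adaptive=True))
print(r.fun,[cost(r.x,d,m,q) for d,m,q in zip(ds,ms,rois)])
for p in r.x.reshape(-1,4): print(np.round(p[[0,1,3]],4),round(np.degrees(p[2]),1))
o=ds[0]['img'][180:245,120:230]; o=cv2.resize(o,None,fx=5,fy=5)
r0=cv2.resize((render(ds[0],r.x.reshape(-1,4))),None,fx=5/S,fy=5/S)[900:1225,600:1150]
cs,_=cv2.findContours(r0,0,2); cv2.drawContours(o,cs,-1,(0,0,255),1)
mm=cv2.resize(ms[0],None,fx=5/S,fy=5/S)[900:1225,600:1150]; cs,_=cv2.findContours(mm,0,2); cv2.drawContours(o,cs,-1,(0,255,255),1)
cv2.imwrite('pics/s1.png',o)
# pegs: tops; stereo with centre of top hemisphere ~ blob; triangulate matched blobs
S_=[(266.4,186.1),(292.4,189.9),(246.8,196.4),(301.4,204.8),(253.4,212.5),(281.6,217.2)]
T_=[(223,167.8),(257,175.6),(198.1,193.1),(267.7,209.2),(207.8,227.2),(243,235.5)]
for a in S_:
    out=[]
    for b in T_:
        p,u=ray(ds[0],*a);q,w=ray(ds[1],*b)
        A=np.stack([u,-w],1); t=np.linalg.lstsq(A,q-p,rcond=None)[0]; x,y=p+u*t[0],q+w*t[1]
        out.append((np.linalg.norm(x-y),(x+y)/2))
    o=min(out,key=lambda z:z[0]); print(round(o[0],4),o[1].round(4))
E
```

```text
0.2866262701362874 [np.float64(0.13964352815721326), np.float64(0.14698274197907413)]
[ 0.5986 -0.3966  0.0033] -46.1
[ 0.4509 -0.3876 -0.003 ] -37.3
[ 0.4219 -0.2422  0.001 ] -19.4
0.0015 [ 0.3992 -0.0124  0.0706]
0.0009 [0.4267 0.0947 0.0708]
0.0016 [ 0.4783 -0.0896  0.0719]
0.0012 [0.5331 0.1248 0.072 ]
0.0016 [ 0.5848 -0.0588  0.0712]
0.0012 [0.6121 0.0471 0.071 ]
```

View pics/s1.png

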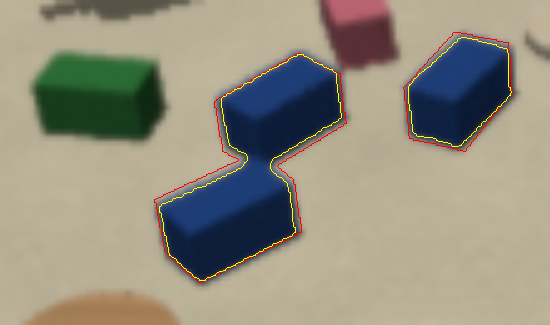

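The red (model) and yellow (mask) outlines agree on all three jars, heights within ±3 mm of the bench. The peg mid-points come out at z=0.071, as they should, with the hub at (0.506,0.018) and peg angles 15.7°+60k. Next is the pregrasp, which also gathers data for an arm model.

```bash
cat >> h.py <<'E'
from scipy.spatial.transform import Rotation as Ro
def rel(R,p):
    o=bot.observe(); R0=np.array(o['tool_rot']); t=R0.T@(np.array(p)-o['eef_pos']); w=Ro.from_matrix(R0.T@R).as_rotvec()
    print('row',t.round(4).tolist(),w.round(4).tolist(),'rows>=',round(max(np.linalg.norm(t)/.0417,np.degrees(np.linalg.norm(w))/7.16),1)); return t,w
def tool(z,y):
    z=np.array(z,float);z/=np.linalg.norm(z);y=np.array(y,float);y-=z*(y@z);y/=np.linalg.norm(y); return np.stack([np.cross(y,z),y,z],1)
def jpose(yaw,tilt,sgn=1):  # tool rot for gripping lying jar; yaw of mouth deg; 
    a=np.radians(yaw);m=np.array([np.cos(a),np.sin(a),0]);t=np.radians(tilt)
    return tool(np.cos(t)*np.array([0,0,-1])+np.sin(t)*m,sgn*np.array([-np.sin(a),np.cos(a),0])),m
def log():
    import json
    o=bot.observe(); open('log.txt','a').write(json.dumps([list(o['joints']),list(o['eef_pos']),np.array(o['tool_rot']).tolist()])+'\n'); return o
E
python3 - <<'E'
from h import *
log()
R,m=jpose(160.6,30,1); print(R.round(3))
gp=np.array([.422,-.242,.03])-m*.02
rel(R,gp+R[:,2]*(.019-.12))
E
```

```text
[[ 0.817 -0.332 -0.472]
 [-0.288 -0.943  0.166]
 [-0.5    0.    -0.866]]
row [0.3449, -0.214, 0.1138] [0.1942, -0.4991, 0.725] rows>= 10.1
```

Call:
{"api": "carry_out", "payload": {
  "series": [
    [[0.345,-0.214,0.03,0.194,-0.499,0.725,1],[0.345,-0.214,0.03,0.194,-0.499,0.725,1],[0.345,-0.214,0.03,0.194,-0.499,0.725,1],[0.345,-0.214,0.03,0.194,-0.499,0.725,1],[0.345,-0.214,0.03,0.194,-0.499,0.725,1],[0.345,-0.214,0.03,0.194,-0.499,0.725,1],[0.345,-0.214,0.03,0.194,-0.499,0.725,1],[0.345,-0.214,0.03,0.194,-0.499,0.725,1]]
  ]
}}

```text
time_s: 2.07
eef_pos: [0.4423, -0.3317, 0.2066]
tool_rot: [[0.814, -0.335, -0.475], [-0.291, -0.942, 0.167], [-0.503, 0.002, -0.864]]
ft_force: [-0.5, -0.4, -0.2]
opening: 0.0857
grip_force: 0.0
```

```bash
python3 - <<'E'
from h import *
o=log(); print(o['joints'].round(2),o['eef_pos'].round(3),o['tool_rot'].round(3),o['time_s'])
E
```

```text
[ 24.    41.47   8.46  80.34   0.66  88.1  -77.96] [ 0.442 -0.332  0.207] [[ 0.814 -0.335 -0.475]
 [-0.291 -0.942  0.167]
 [-0.503  0.002 -0.864]] 2.0667
```

```bash
python3 - <<'E'
from h import *
R,m=jpose(160.6,30,1)
gp=np.array([.422,-.242,.03])-m*.02
rel(R,gp+R[:,2]*(.022-.1)); rel(R,gp+R[:,2]*(.022))
E
```

```text
row [0.0632, -0.0781, 0.0892] [0.0004, 0.0036, -0.0037] rows>= 3.2
row [0.0636, -0.0782, 0.1892] [0.0004, 0.0036, -0.0037] rows>= 5.1
```

Call:
{"api": "carry_out", "payload": {
  "series": [
    [[0.063,-0.078,0.09,0,0,0,1],[0.063,-0.078,0.09,0,0,0,1],[0.063,-0.078,0.09,0,0,0,1],[0.063,-0.078,0.09,0,0,0,1],[0.063,-0.078,0.12,0,0,0,1],[0.063,-0.078,0.15,0,0,0,1],[0.063,-0.078,0.175,0,0,0,1],[0.063,-0.078,0.189,0,0,0,1]]
  ]
}}

```text
time_s: 2.73
eef_pos: [0.4262, -0.2471, 0.0107]
tool_rot: [[0.815, -0.333, -0.474], [-0.288, -0.943, 0.167], [-0.503, 0.001, -0.864]]
ft_force: [-0.4, 0.0, -0.2]
opening: 0.0858
grip_force: 0.0
```

Call:
{"api": "carry_out", "payload": {
  "series": [
    [[0,0,0,0,0,0,1],[0,0,0,0,0,0,0],[0,0,0,0,0,0,0],[0,0,0,0,0,0,0],[0,0,0,0,0,0,0],[0,0,0,0,0,0,0],[0,0,0,0,0,0,0],[0,0,0,0,0,0,0]]
  ],
  "force": 40
}}

```text
time_s: 3.4
eef_pos: [0.4308, -0.2478, 0.014]
tool_rot: [[0.819, -0.332, -0.469], [-0.288, -0.943, 0.165], [-0.497, -0.0, -0.868]]
ft_force: [0.9, 0.6, 5.2]
opening: 0.0507
grip_force: 41.1
```

```bash
python3 - <<'E'
from h import *
o=log(); print(o['joints'].round(2),o['eef_pos'].round(4),o['tool_rot'].round(3),o['time_s'],o['opening'],o['grip_force'])
E
```

```text
[ 19.75  51.55   5.39  92.28  -2.    66.04 -83.88] [ 0.4308 -0.2478  0.014 ] [[ 0.819 -0.332 -0.469]
 [-0.288 -0.943  0.165]
 [-0.497 -0.    -0.868]] 3.4 0.05067120401711609 41.117683026209306
```

Call:
{"api": "carry_out", "payload": {
  "series": [
    [[-0.05,0,-0.087,0,0,0,0],[-0.1,0,-0.174,0,0,0,0],[-0.1,0,-0.174,0,-0.3,0,0],[-0.1,0,-0.174,0,-0.3,0,0],[-0.1,0,-0.174,0,-0.3,0,0],[-0.1,0,-0.174,0,-0.3,0,0],[-0.1,0,-0.174,0,-0.3,0,0],[-0.1,0,-0.174,0,-0.3,0,0]]
  ],
  "force": 60
}}

```text
time_s: 4.07
eef_pos: [0.4291, -0.2474, 0.2124]
tool_rot: [[0.642, -0.332, -0.691], [-0.226, -0.943, 0.243], [-0.732, 0.0, -0.681]]
ft_force: [-0.4, -0.5, -2.4]
opening: 0.0503
grip_force: 62.2
```

```bash
cat > kin.py <<'E'
from h import *
import json, itertools
from scipy.optimize import least_squares
D=[json.loads(l) for l in open('log.txt')]
def fk(j,v,s):
    o1,h,L1,e1,L2,e2,L3,e3,o7=v; j=np.radians(j)*np.array(s)
    R=Ro.from_euler('z',o1+j[0]).as_matrix(); p=np.array([0,0,h])
    def st(ax,a,t):
        nonlocal R,p
        R=R@Ro.from_euler(ax,a).as_matrix(); p=p+R@np.array(t)
    st('y',j[1],[0,0,0]); st('z',j[2],[e1,0,L1]); st('y',j[3],[e2,0,0]); st('z',j[4],[0,0,L2]); st('y',j[5],[e3,0,0]); st('z',o7+j[6],[0,0,L3])
    return R,p
def res(v,s,D=None):
    r=[]
    for j,p,T in D:
        R,q=fk(j,v,s); r+=list((q-p)*5)+list(Ro.from_matrix(R.T@np.array(T)).as_rotvec())
    return np.array(r)
def fitkin():
    D=[json.loads(l) for l in open('log.txt')]; best=None
    for s1,s3,s5,s7 in itertools.product((1,-1),repeat=4):
      for o1 in (0,2,-2):
       for o7 in(0,3):
        s=(s1,1,s3,1,s5,1,s7)
        f=least_squares(res,[o1,.3,.4,0,.4,0,.25,0,o7],args=(s,D),loss='soft_l1',max_nfev=60)
        if best is None or f.cost<best[0]: best=(f.cost,f.x,s,abs(f.fun).max())
    return best
if __name__=='__main__':
    o=log(); print(o['joints'].round(2),o['eef_pos'].round(4),o['grip_force'],o['opening'])
    b=fitkin(); print(b); json.dump([b[1].tolist(),b[2]],open('kin.json','w'))
E
python3 kin.py
```

```text
[ 18.62  47.14   7.36  77.77  -0.57 102.23 -83.29] [ 0.4291 -0.2474  0.2124] 62.21852719812887 0.050287334397298114
(np.float64(0.0032071174486205667), array([-0.06744556,  0.43999867,  0.21393357,  0.2656678 ,  0.33560403,
       -0.15221169,  0.22834618,  0.05264707,  1.51323986]), (-1, 1, -1, 1, -1, 1, -1), np.float64(0.0493578216745335))
```

Call:
{"api": "carry_out", "payload": {
  "series": [
    [[0,0,-0.1,0.3,0.7,0.5,0],[0,0,-0.1,0.3,0.7,0.5,0],[0,0,-0.1,0.3,0.7,0.5,0],[0,0,-0.1,0.3,0.7,0.5,0],[0,0,-0.1,0.3,0.7,0.5,0],[0,0,-0.1,0.3,0.7,0.5,0],[0,0,-0.1,0.3,0.7,0.5,0],[0,0,-0.1,0.3,0.7,0.5,0]]
  ]
}}

```text
time_s: 4.73
eef_pos: [0.4953, -0.2715, 0.2808]
tool_rot: [[0.61, -0.791, -0.035], [-0.784, -0.61, 0.115], [-0.112, -0.043, -0.993]]
ft_force: [0.0, -0.7, -2.3]
opening: 0.0503
grip_force: 62.4
```

```bash
python3 -c "
from h import *
o=log();print(o['joints'].round(1),o['eef_pos'].round(3))"
```

```text
[  16.8   22.8   13.8   94.7  -10.8   68.4 -108. ] [ 0.495 -0.272  0.281]
```

Call:
{"api": "carry_out", "payload": {
  "series": [
    [[0,0.04,0,-0.6,0.2,0.5,0],[0,0.04,0,-0.6,0.2,0.5,0],[0,0.04,0,-0.6,0.2,0.5,0],[0,0.04,0,-0.6,0.2,0.5,0],[0,0.04,0,-0.6,0.2,0.5,0],[0,0.04,0,-0.6,0.2,0.5,0],[0,0.04,0,-0.6,0.2,0.5,0],[0,0.04,0,-0.6,0.2,0.5,0]]
  ]
}}

```text
time_s: 5.4
eef_pos: [0.4674, -0.2933, 0.2761]
tool_rot: [[0.24, -0.848, -0.472], [-0.95, -0.105, -0.295], [0.201, 0.519, -0.831]]
ft_force: [-1.0, 1.3, -2.2]
opening: 0.0502
grip_force: 62.6
```

```bash
python3 - <<'E'
import re
t=open('kin.py').read()
t=t.replace("o1,h,L1,e1,L2,e2,L3,e3,o7=v; j=np.radians(j)*np.array(s)","o1,h,L1,e1,L2,e2,L3,e3,o7,o2,o4,o6,o3,o5,e0=v; j=np.radians(j)*np.array(s)+[0,o2,o3,o4,o5,o6,0]")
t=t.replace("st('y',j[1],[0,0,0])","p=p+R@np.array([e0,0,0]); st('y',j[1],[0,0,0])")
t=t.replace("    return np.array(r)","    return np.array(r+list(np.array(v)[[3,5,7,9,10,11,12,13,14]]*.01))")
t=t.replace(".25,0,o7]",".25,0,o7]+[0]*6").replace("(1,-1),repeat=4","(-1,),repeat=4").replace("loss='soft_l1',max_nfev=60","max_nfev=400").replace("(0,2,-2)","(0,)")
open('kin.py','w').write(t)
E
python3 kin.py
```

```text
[  -3.89   33.79   25.7    89.11   12.42   81.5  -152.78] [ 0.4674 -0.2933  0.2761] 62.56197576614795 0.05022993747972924
(np.float64(0.002558685538014958), array([-5.92676093e-02,  3.57381542e-01,  4.77642440e-01,  5.09128773e-02,
        4.34469905e-01, -1.43614652e-02,  3.19781155e-01,  1.36815617e-02,
        1.52786191e+00, -2.91532498e-02,  3.40734822e-02, -1.19146747e-02,
        2.17268105e-03, -3.55807911e-02, -7.52790529e-04]), (-1, 1, -1, 1, -1, 1, -1), np.float64(0.03044644276956915))
```

```bash
cat > ik.py <<'E'
from kin import *
V,SG=json.load(open('kin.json'))
LO=np.array([-154.64,-21.42,-72.66,13.99,-74.86,10.95,-158.01])+2; HI=np.array([154.64,123.67,72.17,137.28,254.86,109.41,158.01])-2
def ik(R,p,starts,n=0):
    best=None
    rng=np.random.default_rng(0)
    for k in list(starts)+[rng.uniform(LO,HI) for _ in range(n)]:
        f=least_squares(lambda j:np.r_[(lambda A,q:np.r_[(q-p)*5,Ro.from_matrix(A.T@R).as_rotvec()])(*fk(j,V,SG)),(j-k)*1e-5],np.clip(k,LO+.1,HI-.1),bounds=(LO,HI),max_nfev=80)
        if best is None or f.cost<best[0]: best=(f.cost,f.x)
    return best
def inv(psi,dl,sx=-1):  # jar inverted; heading psi deg, dl down tilt; sx=sign of m along -x
    a,d=np.radians([psi,dl]); h=np.array([np.cos(a),np.sin(a),0]); u=np.array([0,0,1.])
    z=np.cos(d)*h-np.sin(d)*u; x=-sx*(np.cos(d)*u+np.sin(d)*h); return np.stack([x,np.cross(z,x),z],1)
E
python3 - <<'E'
from ik import *
cur=np.array(D[-1][0])
for nm,P in(('195',(.399,-.012)),('255',(.478,-.09)),('315',(.585,-.059))):
  for sx in(-1,1):
    for psi in range(-90,181,30):
        R=inv(psi,30,sx)
        c,j=ik(R,np.array([*P,.107])+R[:,2]*.022,[cur],8)
        if c<2e-3: print(nm,sx,psi,round(c,5),j.round(0))
E
```

```text
195 -1 -90 0.0 [-56.  49.  23. 121.  37.  57. 111.]
195 -1 -60 0.00179 [-96.  72.  60. 135.   1.  20. 156.]
195 -1 60 0.00022 [ 92.  72. -60. 135.  -2.  21.  17.]
195 -1 90 0.0 [ 45.  47. -16. 120. -44.  62.  67.]
195 -1 120 0.0 [ 31.  51. -12. 105. -26.  78.  66.]
195 -1 150 0.0 [ 21.  55. -16.  95.  -8.  89.  69.]
195 -1 180 0.0 [  7.  56. -12.  91.   5.  94.  80.]
195 1 -90 0.0 [-63.  52.  32. 121.  30.  53. -62.]
195 1 -60 0.00179 [-96.  73.  60. 135.  -2.  20. -21.]
195 1 60 0.00022 [  91.   70.  -59.  135.   -9.   21. -156.]
195 1 90 0.0 [  53.   50.  -26.  119.  -37.   58. -119.]
195 1 120 0.0 [  38.   53.  -23.  105.  -20.   75. -120.]
195 1 150 0.0 [  26.   57.  -23.   95.   -4.   89. -116.]
195 1 180 0.0 [  15.   58.  -24.   91.   11.   96. -107.]
255 -1 -90 0.0 [-44.  50.  25. 116.  46.  54. 116.]
255 -1 -60 1e-05 [ 25.  66. -55. 135. 110. 107. 101.]
255 -1 60 0.0 [ 53.  47. -16. 122. -66.  55.  69.]
255 -1 90 0.0 [ 44.  52. -14. 102. -39.  72.  59.]
255 -1 120 0.0 [ 31.  58. -10.  86. -24.  90.  63.]
255 -1 150 0.0 [ 24.  63. -16.  76.  -4. 101.  70.]
255 -1 180 0.0 [ 14.
[... 467 characters left out ...]
]
315 -1 -60 0.0 [-45.  49.  24. 120.  80.  44. 105.]
315 -1 -30 0.00014 [ 46.  88. -71. 135. 152. 107. 149.]
315 -1 30 0.0 [-27.  70.  59. 131. 225. 102.  52.]
315 -1 60 0.0 [ 42.  50. -16. 112. -70.  54.  61.]
315 -1 90 0.0 [ 35.  57. -14.  89. -43.  75.  51.]
315 -1 120 0.0 [ 22.  65.  -6.  68. -31.  98.  57.]
315 1 -90 0.0 [-48.  59.  35.  98.  30.  57. -46.]
315 1 -60 0.0 [-57.  55.  38. 120.  71.  32. -71.]
315 1 -30 0.00014 [ 46.  88. -71. 135. 152. 107. -31.]
315 1 30 0.0 [  -9.   53.   37.  131.  234.   82. -112.]
315 1 60 0.0 [  63.   59.  -42.  111.  -47.   37. -134.]
315 1 90 0.0 [  44.   59.  -26.   89.  -34.   70. -135.]
315 1 120 0.0 [  31.   67.  -23.   68.  -19.   95. -131.]
```

```bash
cat >> ik.py <<'E'
def G(phi,tau,tilt=30):  # jar mouth heading phi, tipped tau; tool rot (sx=-1)
    a=np.radians(phi);m=np.array([np.cos(a),np.sin(a),0]);y=np.array([-np.sin(a),np.cos(a),0])
    return Ro.from_rotvec(y*np.radians(tau)).as_matrix()@jpose(phi,tilt,1)[0]
def follow(j,wps,n=4):
    R0,p0=fk(j,V,SG)
    for R,p in wps:
        w=Ro.from_matrix(R0.T@R).as_rotvec(); 
        for i in range(1,n+1):
            c,j=ik(R0@Ro.from_rotvec(w*i/n).as_matrix(),p0+(np.array(p)-p0)*i/n,[j])
        print('  reach' if c<1e-4 else '  FAIL',round(c,5),j.round(0),'turn',round(np.degrees(np.linalg.norm(w)))); R0,p0=R,np.array(p)
    return j
E
python3 - <<'E'
from ik import *
print((G(270,90)-inv(90,30)).round(3).ravel())
o=bot.observe(); g=np.array([.45,-.25,.28])
w=[(G(f,t),g+G(f,t)[:,2]*.022) for f,t in((150,0),(210,15),(250,45),(270,90))]
R=G(270,90)
w+=[(R,np.array([.399,-.13,.20])+R[:,2]*.022),(R,np.array([.399,-.012,.20])+R[:,2]*.022),(R,np.array([.399,-.012,.107])+R[:,2]*.022)]
follow(o['joints'],w)
rel(*w[0])
E
```

```text
[ 0.  0.  0.  0. -0. -0. -0.  0. -0.]
  reach 0.0 [ 19.  34.  10.  87.  -6.  91. -89.] turn 65
  reach 0.0 [ 18.  20.   1. 103.  11.  67. -46.] turn 62
  reach 0.0 [ 41.  18.  -8. 107. -16.  61.  22.] turn 50
  reach 0.0 [ 56.  43. -16.  88. -31.  97.  50.] turn 49
  reach 0.0 [ 55.  41. -17. 110. -34.  78.  58.] turn 0
  reach 0.0 [ 50.  37. -22. 121. -42.  68.  59.] turn 0
  reach 0.0 [ 49.  48. -20. 120. -41.  60.  64.] turn 0
row [-0.0559, 0.0099, 0.0109] [0.3742, -0.44, -0.9696] rows>= 9.0
```

```bash
cat >> ik.py <<'E'
def chain(wps,fromcur=True):
    o=bot.observe(); R0,p0=np.array(o['tool_rot']),np.array(o['eef_pos'])
    for R,p in wps:
        t=R0.T@(np.array(p)-p0); w=Ro.from_matrix(R0.T@R).as_rotvec()
        print(t.round(3).tolist(),w.round(3).tolist(),'rows',round(max(np.linalg.norm(t)/.0417,np.degrees(np.linalg.norm(w))/7.16),1)); R0,p0=R,np.array(p)
E
python3 - <<'E'
from ik import *
g=np.array([.45,-.25,.28])
w=[(G(f,t),g+G(f,t)[:,2]*.022) for f,t in((170,0),(215,15),(250,45),(270,90))]
chain(w)
E
```

```text
[-0.053, 0.011, 0.013] [0.287, -0.3, -1.292] rows 10.9
[0.007, 0.004, -0.002] [-0.301, 0.248, -0.728] rows 6.6
[0.01, -0.003, -0.003] [-0.0, 0.507, -0.618] rows 6.4
[0.014, -0.007, -0.007] [0.218, 0.777, -0.284] rows 6.8
```

Call:
{"api": "carry_out", "payload": {
  "series": [
    [[-0.053,0.011,0.013,0.144,-0.15,-0.646,0],[-0.053,0.011,0.013,0.144,-0.15,-0.646,0],[-0.053,0.011,0.013,0.144,-0.15,-0.646,0],[-0.053,0.011,0.013,0.144,-0.15,-0.646,0],[-0.053,0.011,0.013,0.144,-0.15,-0.646,0],[-0.053,0.011,0.013,0.144,-0.15,-0.646,0]]
  ]
}}

```text
time_s: 5.9
eef_pos: [0.4372, -0.2525, 0.2636]
tool_rot: [[0.661, -0.617, -0.427], [-0.713, -0.694, -0.102], [-0.233, 0.372, -0.899]]
ft_force: [-0.1, -0.2, -2.3]
opening: 0.0503
grip_force: 62.5
```

Call:
{"api": "carry_out", "payload": {
  "series": [
    [[0,0,0,0.144,-0.15,-0.646,0],[0,0,0,0.144,-0.15,-0.646,0],[0,0,0,0.144,-0.15,-0.646,0],[0,0,0,0.144,-0.15,-0.646,0],[0,0,0,0.144,-0.15,-0.646,0],[0,0,0,0.144,-0.15,-0.646,0]]
  ]
}}

```text
time_s: 6.4
eef_pos: [0.4373, -0.2525, 0.263]
tool_rot: [[0.856, -0.176, -0.486], [-0.15, -0.984, 0.092], [-0.495, -0.005, -0.869]]
ft_force: [-0.3, -0.7, -2.2]
opening: 0.0509
grip_force: 62.5
```

Call:
{"api": "carry_out", "payload": {
  "series": [
    [[0.007,0.004,-0.002,-0.301,0.248,-0.728,0],[0.007,0.004,-0.002,-0.301,0.248,-0.728,0],[0.007,0.004,-0.002,-0.301,0.248,-0.728,0],[0.007,0.004,-0.002,-0.301,0.248,-0.728,0],[0.007,0.004,-0.002,-0.301,0.248,-0.728,0],[0.007,0.004,-0.002,-0.301,0.248,-0.728,0],[0.007,0.004,-0.002,-0.301,0.248,-0.728,0],[0.007,0.004,-0.002,-0.301,0.248,-0.728,0]]
  ]
}}

```text
time_s: 7.07
eef_pos: [0.4428, -0.2564, 0.2621]
tool_rot: [[0.794, 0.572, -0.205], [0.552, -0.821, -0.148], [-0.253, 0.004, -0.967]]
ft_force: [-0.4, -0.3, -1.5]
opening: 0.0498
grip_force: 62.4
```

```bash
python3 - <<'E'
from ik import *
o=log(); print(o['joints'].round(1),o['eef_pos'].round(3),o['time_s'],o['grip_force'])
print(np.degrees(Ro.from_matrix(np.array(o['tool_rot']).T@G(215,15)).magnitude()))
g=np.array([.45,-.25,.28])
w=[(G(f,t),g+G(f,t)[:,2]*.022) for f,t in((250,45),(270,90))]
chain(w)
E
```

```text
[ 19.2  20.   -2.4 102.   13.4  67.7 -44.4] [ 0.443 -0.256  0.262] 7.0667 62.44952257198747
0.4341615858958819
[0.015, -0.004, -0.0] [0.006, 0.502, -0.62] rows 6.4
[0.014, -0.007, -0.007] [0.218, 0.777, -0.284] rows 6.8
```

Call:
{"api": "carry_out", "payload": {
  "series": [
    [[0.015,-0.004,0,0.006,0.502,-0.62,0],[0.015,-0.004,0,0.006,0.502,-0.62,0],[0.015,-0.004,0,0.006,0.502,-0.62,0],[0.015,-0.004,0,0.006,0.502,-0.62,0],[0.015,-0.004,0,0.006,0.502,-0.62,0],[0.015,-0.004,0,0.006,0.502,-0.62,0],[0.015,-0.004,0,0.006,0.502,-0.62,0]]
  ]
}}

```text
time_s: 7.65
eef_pos: [0.4527, -0.2475, 0.2573]
tool_rot: [[0.335, 0.938, 0.089], [0.906, -0.346, 0.245], [0.261, -0.001, -0.965]]
ft_force: [-0.2, -0.4, -1.8]
opening: 0.0501
grip_force: 62.5
```

Call:
{"api": "carry_out", "payload": {
  "series": [
    [[0.014,-0.007,-0.007,0.218,0.777,-0.284,0],[0.014,-0.007,-0.007,0.218,0.777,-0.284,0],[0.014,-0.007,-0.007,0.218,0.777,-0.284,0],[0.014,-0.007,-0.007,0.218,0.777,-0.284,0],[0.014,-0.007,-0.007,0.218,0.777,-0.284,0],[0.014,-0.007,-0.007,0.218,0.777,-0.284,0],[0.014,-0.007,-0.007,0.218,0.777,-0.284,0],[0.014,-0.007,-0.007,0.218,0.777,-0.284,0]]
  ]
}}

```text
time_s: 8.32
eef_pos: [0.4503, -0.2333, 0.2631]
tool_rot: [[0.011, 1.0, 0.001], [0.494, -0.006, 0.87], [0.87, -0.009, -0.494]]
ft_force: [-1.2, 0.4, -2.5]
opening: 0.0502
grip_force: 62.6
```

```bash
python3 - <<'E'
from ik import *
o=log(); print(o['joints'].round(1),o['eef_pos'].round(3),o['time_s'],o['grip_force'])
R=G(270,90)
a=[snap(n,n+'1.png') for n in('scene','top')]
x=np.hstack([cv2.resize(a[0]['img'][100:260,120:330],None,fx=2,fy=2),cv2.resize(a[1]['img'][120:280,180:390],None,fx=2,fy=2)[:320,:380]])
cv2.imwrite('pics/c1.png',x); print(x.shape)
E
```

```text
[ 58.3  45.1 -19.7  85.3 -29.4  94.5  47.5] [ 0.45  -0.233  0.263] 8.3167 62.63466549629811
(320, 800, 3)
```

View pics/c1.png

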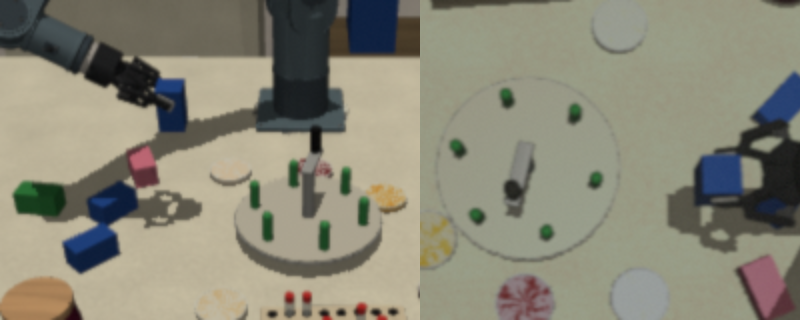

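Picture: the jar hangs mouth down in the gripper (scene crop ~(172,105), top crop ~(722,178)). The other jars and the dishes have not moved. Measuring its place in the hand.

```bash
cat > held.py <<'E'
from ik import *
from scipy.optimize import minimize
def box(d,c,R,ext):
    P=np.array([[a,b,e] for a in(0,-.09) for b in(-.025,.025) for e in(-.025,.025)])@R.T+c
    q=np.array([(proj(d,x)+.5)*4-.5 for x in P],np.float32); m=np.zeros((1536,2048),np.uint8)
    cv2.fillConvexPoly(m,np.round(cv2.convexHull(q)*16).astype(np.int32),1,shift=4); return m
def bm(img):
    h=cv2.cvtColor(cv2.resize(img,None,fx=4,fy=4,interpolation=cv2.INTER_CUBIC),cv2.COLOR_BGR2HSV); return cv2.inRange(h,(100,90,25),(132,255,255))>0
def held(Rt,c0,wgt=.35,rad=45,useT=True):
    """jar frame: x=mouth; returns mouth centre. Rt tool rot"""
    m=.5*Rt[:,2]-.866*Rt[:,0]; m/=np.linalg.norm(m); y=Rt[:,1]; RJ=np.stack([m,y,np.cross(m,y)],1)
    ds=[bot.grab_frame(n) for n in(('scene','top') if useT else ('scene',))]; ms=[]
    for d in ds:
        k=bm(d['img']); n,l=cv2.connectedComponents(k.astype(np.uint8)); u=box(d,c0,RJ,0)>0
        ids=[i for i in range(1,n) if (u&(l==i)).sum()>150]; ms.append(np.isin(l,ids))
    def f(v):
        e=0
        for d,k in zip(ds,ms):
            b=box(d,c0+v,RJ,0)>0; e+=((b&~k).sum()*wgt+(k&~b).sum())/k.sum()
        return e
    r=minimize(f,np.zeros(3),method='Nelder-Mead',options=dict(initial_simplex=np.array([[0,0,0],[.012,0,0],[0,.012,0],[0,0,.012]])))
    print('mouth',(c0+r.x).round(4),'shift',r.x.round(4),'cost',round(r.fun,3),'in tool',(Rt.T@(c0+r.x-bot.observe()['eef_pos'])).round(4)); return c0+r.x
if __name__=='__main__':
    o=bot.observe(); R=np.array(o['tool_rot']); m=.5*R[:,2]-.866*R[:,0]
    print(m); held(R,o['eef_pos']-R[:,2]*.022+m*.062)
E
python3 held.py
```

```text
[-0.00487887 -0.00126258 -0.9999653 ]
mouth [ 0.452  -0.2456  0.2139] shift [ 0.0006  0.0054 -0.0019] cost 0.261 in tool [-0.0551 -0.0001  0.015 ]
```

```bash
python3 - <<'E'
from ik import *
o=bot.observe(); R=np.array(o['tool_rot']); p=np.array(o['eef_pos'])
off=np.array([.452,-.2456,.2139])-p; Rg=G(270,90)
a=np.array([.399,-.012,.13])-off; b=np.array([.399,-.012,.0415])-off
chain([(Rg,a),(Rg,b)])
E
```

```text
[0.045, -0.054, 0.244] [0.002, 0.004, -0.003] rows 6.1
[-0.077, 0.0, 0.044] [0.0, 0.0, 0.0] rows 2.1
```

Call:
{"api": "carry_out", "payload": {
  "series": [
    [[0.007,-0.009,0.04,0,0,0,0],[0.015,-0.018,0.08,0,0,0,0],[0.022,-0.027,0.12,0,0,0,0],[0.03,-0.036,0.16,0,0,0,0],[0.037,-0.045,0.2,0,0,0,0],[0.041,-0.05,0.225,0,0,0,0],[0.045,-0.054,0.244,0.002,0.004,-0.003,0],[0.045,-0.054,0.244,0.002,0.004,-0.003,0]]
  ]
}}

```text
time_s: 9.18
eef_pos: [0.3961, 0.007, 0.1861]
tool_rot: [[-0.003, 1.0, -0.007], [0.498, 0.007, 0.867], [0.867, -0.001, -0.498]]
ft_force: [-0.9, 0.3, -1.2]
opening: 0.0499
grip_force: 62.6
```

```bash
python3 - <<'E'
from held import *
o=log(); print(o['joints'].round(1),o['time_s'])
R=np.array(o['tool_rot']); held(R,np.array([.399,-.012,.13]))
d=snap('scene','s2.png'); cv2.imwrite('pics/c2.png',cv2.resize(d['img'][130:240,210:320],None,fx=4,fy=4))
p=np.array(o['eef_pos']);off=np.array([.452,-.2456,.2139])-[.4503,-.2333,.2631]; Rg=G(270,90); chain([(Rg,np.array([.399,-.012,.0415])-off)])
E
```

```text
[ 52.1  39.1 -27.4 117.4 -38.9  65.2  55. ] 9.1833
mouth [ 0.3983 -0.005   0.1398] shift [-0.0007  0.007   0.0098] cost 0.246 in tool [-0.0439 -0.0003  0.0161]
[-0.083, -0.002, 0.046] [0.0, 0.001, 0.002] rows 2.3
```

View pics/c2.png

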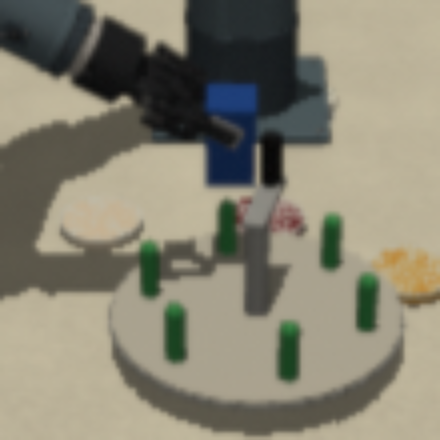

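Jar at (231,135) above the near peg (227,228), crank clear; lowering.

Call:
{"api": "carry_out", "payload": {
  "series": [
    [[-0.02,-0.002,0.001,0,0,0,0],[-0.045,-0.002,0.02,0,0,0,0],[-0.065,-0.002,0.035,0,0,0,0],[-0.083,-0.002,0.046,0,0,0,0],[-0.083,-0.002,0.046,0,0,0,0],[-0.083,-0.002,0.046,0,0,0,0]]
  ]
}}

```text
time_s: 9.83
eef_pos: [0.3974, 0.0012, 0.0911]
tool_rot: [[-0.0, 1.0, -0.0], [0.495, 0.0, 0.869], [0.869, -0.0, -0.495]]
ft_force: [-0.4, 0.3, 4.3]
opening: 0.0496
grip_force: 61.7
```

```bash
python3 - <<'E'
from held import *
o=log(); print(o['joints'].round(1),o['time_s'],o['ft_force'])
R=np.array(o['tool_rot']); held(R,np.array([.399,-.012,.045]))
E
```

```text
[ 51.2  50.7 -25.2 115.9 -37.3  57.6  60.9] 9.8333 [-0.38414861  0.34655059  4.25043351]
mouth [ 0.3981 -0.0112  0.0412] shift [-0.0009  0.0008 -0.0038] cost 0.262 in tool [-0.0493  0.0007  0.0143]
```

Call:
{"api": "carry_out", "payload": {
  "series": [
    [[0,0,0,0,0,0,0.76],[0,0,0,0,0,0,0.76],[0,0,0,0,0,0,0.76],[0,0,-0.02,0,0,0,0.76],[0,0,-0.05,0,0,0,0.76],[0,0,-0.09,0,0,0,0.76],[0,0,-0.13,0,0,0,1],[0.03,0,-0.17,0,0,0,1]]
  ]
}}

```text
time_s: 10.6
eef_pos: [0.3958, -0.1324, 0.1916]
tool_rot: [[0.005, 1.0, 0.001], [0.5, -0.004, 0.866], [0.866, -0.004, -0.5]]
ft_force: [0.2, -0.8, -0.0]
opening: 0.085
grip_force: 0.0
```

Call:
{"api": "carry_out", "payload": {
  "series": [
    [[0,0,-0.04,0,0,0,1],[0,0,-0.08,0,0,0,1],[0,0,-0.1,0,0,0,1],[0,0,-0.1,0,0,0,1]]
  ]
}}

```text
time_s: 10.93
eef_pos: [0.3974, -0.22, 0.2439]
tool_rot: [[0.001, 1.0, 0.005], [0.503, -0.005, 0.864], [0.864, 0.002, -0.503]]
ft_force: [0.2, 0.6, -0.3]
opening: 0.0854
grip_force: 0.0
```

```bash
cat > two.py <<'E'
from fit import *
from scipy.optimize import minimize
def meas(v0,rois,ds,ms):
    n=len(v0); v0=np.array(v0,float); v0=v0.ravel()
    sim=np.vstack([v0]+[v0+np.eye(3*n)[i]*[.01,.01,.1][i%3] for i in range(3*n)])
    ex=lambda v:np.insert(v.reshape(-1,3),3,0,axis=1).ravel()
    f=lambda v:sum(cost(ex(v),d,m,r) for d,m,r in zip(ds,ms,rois))
    r=minimize(f,v0,method='Nelder-Mead',options=dict(initial_simplex=sim,maxiter=1500,adaptive=True))
    print('cost',[round(cost(ex(r.x),d,m,q),3) for d,m,q in zip(ds,ms,rois)])
    for p in r.x.reshape(-1,3): print(np.round(p[:2],4),'mouth heading',round(np.degrees(p[2])+180,1))
E
python3 - <<'E'
from two import *
o=bot.observe(); print(o['joints'].round(1),o['eef_pos'].round(3),o['tool_rot'].round(2))
ds=[bot.grab_frame(n) for n in('scene','top')]
ms=[bluemask(ds[0]['img'],25,100),bluemask(ds[1]['img'])]
cv2.imwrite('pics/c3.png',np.hstack([cv2.resize(ds[0]['img'][130:250,130:320],None,fx=2,fy=2),cv2.resize(ds[1]['img'][130:250,190:390],None,fx=2,fy=2)]))
meas([[.5986,-.3966,np.radians(-46)],[.451,-.3876,np.radians(-37)]],[np.s_[185*4:240*4,150*4:195*4],np.s_[150*4:250*4,340*4:385*4]],ds,ms)
E
```

```text
[ 60.8  42.3 -18.4  93.5 -28.2  91.   53.3] [ 0.397 -0.22   0.244] [[ 0.    1.    0.01]
 [ 0.5  -0.    0.86]
 [ 0.86  0.   -0.5 ]]
cost [np.float64(0.129), np.float64(0.466)]
[ 0.5991 -0.3977] mouth heading 134.1
[ 0.4515 -0.388 ] mouth heading 142.5
```

View pics/c3.png

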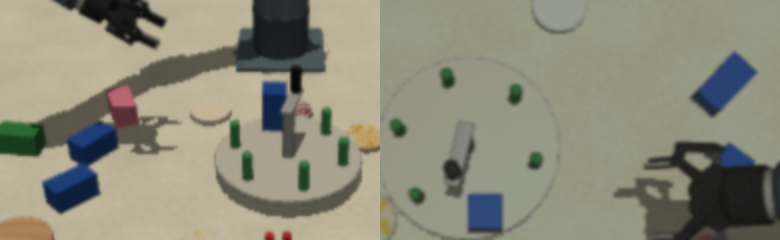

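The jar stands on the near peg (scene crop (274,107), top crop (485,212)); the other two lie unmoved. Next is jar B.

```bash
python3 - <<'E'
from ik import *
o=bot.observe(); g=np.array([.45,-.30,.29])
w=[(G(f,t),g+G(f,t)[:,2]*.022) for f,t in((250,45),(215,15))]
R,m=jpose(142.8,30); gp=np.array([.4512,-.3878,.03])-m*.02
w+=[(R,gp+R[:,2]*(.022-.09)),(R,gp+R[:,2]*.022)]
follow(o['joints'],w); chain(w)
E
```

```text
reach 0.0 [ 48.  21. -12. 101. -14.  64.  23.] turn 47
  reach 0.0 [ 25.  21.  -3. 100.  13.  67. -39.] turn 46
  reach 0.0 [ 32.  61.   8.  58.  -7.  91. -87.] turn 74
  reach 0.0 [ 32.  62.   8.  69.  -7.  80. -86.] turn 0
[-0.017, 0.055, -0.082] [-0.219, -0.779, 0.284] rows 6.9
[-0.01, -0.003, -0.003] [0.0, -0.507, 0.618] rows 6.4
[0.02, 0.124, 0.181] [0.483, -0.226, 1.167] rows 10.3
[0.0, -0.0, 0.09] [0.0, 0.0, 0.0] rows 2.2
```

Call:
{"api": "carry_out", "payload": {
  "series": [
    [[-0.017,0.055,-0.082,-0.219,-0.779,0.284,1],[-0.017,0.055,-0.082,-0.219,-0.779,0.284,1],[-0.017,0.055,-0.082,-0.219,-0.779,0.284,1],[-0.017,0.055,-0.082,-0.219,-0.779,0.284,1],[-0.017,0.055,-0.082,-0.219,-0.779,0.284,1],[-0.017,0.055,-0.082,-0.219,-0.779,0.284,1],[-0.017,0.055,-0.082,-0.219,-0.779,0.284,1]]
  ]
}}

```text
time_s: 11.62
eef_pos: [0.4518, -0.2925, 0.2687]
tool_rot: [[0.33, 0.94, 0.089], [0.909, -0.341, 0.24], [0.256, 0.001, -0.967]]
ft_force: [-0.2, 0.2, -1.4]
opening: 0.0856
grip_force: 0.0
```

Call:
{"api": "carry_out", "payload": {
  "series": [
    [[-0.01,-0.003,-0.003,0,-0.507,0.618,1],[-0.01,-0.003,-0.003,0,-0.507,0.618,1],[-0.01,-0.003,-0.003,0,-0.507,0.618,1],[-0.01,-0.003,-0.003,0,-0.507,0.618,1],[-0.01,-0.003,-0.003,0,-0.507,0.618,1],[-0.01,-0.003,-0.003,0,-0.507,0.618,1],[-0.01,-0.003,-0.003,0,-0.507,0.618,1]]
  ]
}}

```text
time_s: 12.2
eef_pos: [0.4465, -0.299, 0.2676]
tool_rot: [[0.789, 0.576, -0.215], [0.556, -0.818, -0.149], [-0.261, -0.002, -0.965]]
ft_force: [-0.2, 0.4, -0.4]
opening: 0.0855
grip_force: 0.0
```

Call:
{"api": "carry_out", "payload": {
  "series": [
    [[0,0,0,0.242,-0.113,0.584,1],[0,0,0,0.242,-0.113,0.584,1],[0,0,0,0.242,-0.113,0.584,1],[0,0,0,0.242,-0.113,0.584,1],[0,0,0,0.242,-0.113,0.584,1],[0,0,0,0.242,-0.113,0.584,1]]
  ]
}}

```text
time_s: 12.7
eef_pos: [0.445, -0.3024, 0.2672]
tool_rot: [[0.922, -0.023, -0.385], [-0.004, -0.999, 0.051], [-0.386, -0.045, -0.921]]
ft_force: [-1.4, 0.2, -1.1]
opening: 0.0854
grip_force: 0.0
```

```bash
python3 - <<'E'
from ik import *
o=bot.observe(); print(o['joints'].round(1),o['eef_pos'].round(3))
R,m=jpose(142.8,30); gp=np.array([.4512,-.3878,.03])-m*.02
w=[(R,gp+R[:,2]*(.022-.09)),(R,gp+R[:,2]*.022)]
chain(w)
E
```

```text
[ 19.3  31.1   8.7  86.8   3.2  84.  -64.2] [ 0.445 -0.302  0.267]
[0.115, 0.125, 0.139] [0.239, -0.108, 0.581] rows 5.3
[0.0, -0.0, 0.09] [0.0, 0.0, 0.0] rows 2.2
```

Quick check that jar B has not been knocked before descending: do it at the pregrasp.

Call:
{"api": "carry_out", "payload": {
  "series": [
    [[0.115,0.125,0.08,0.239,-0.108,0.581,1],[0.115,0.125,0.08,0.239,-0.108,0.581,1],[0.115,0.125,0.08,0.239,-0.108,0.581,1],[0.115,0.125,0.08,0.239,-0.108,0.581,1],[0.115,0.125,0.08,0.239,-0.108,0.581,1],[0.115,0.125,0.139,0.239,-0.108,0.581,1],[0.115,0.125,0.139,0.239,-0.108,0.581,1],[0.115,0.125,0.139,0.239,-0.108,0.581,1]]
  ]
}}

```text
time_s: 13.37
eef_pos: [0.4921, -0.4187, 0.0857]
tool_rot: [[0.69, -0.601, -0.402], [-0.518, -0.799, 0.306], [-0.505, -0.003, -0.863]]
ft_force: [0.2, 0.7, -1.0]
opening: 0.0857
grip_force: 0.0
```

```bash
python3 - <<'E'
from ik import *
o=bot.observe(); print(o['joints'].round(1),o['eef_pos'].round(3))
for c in('scene','top'):
    bot.grab_frame(c)
    for b in bot.boxes_of('jar0',c): print(c,np.round(b['point'],3),round(b['confidence'],2))
R,m=jpose(142.8,30); gp=np.array([.4512,-.3878,.03])-m*.02
chain([(R,gp+R[:,2]*.022)])
E
```

```text
[ 29.6  59.9  14.6  62.8 -11.   89.  -83.3] [ 0.492 -0.419  0.086]
scene [ 0.456 -0.54   0.042] 0.59
scene [ 0.614 -0.39   0.041] 0.58
scene [ 0.422 -0.015  0.11 ] 0.57
top [ 0.428 -0.553  0.052] 0.94
top [ 0.594 -0.386  0.056] 0.69
top [ 0.395 -0.009  0.128] 0.57
top [ 0.745 -0.136  0.015] 0.38
[-0.001, 0.002, 0.095] [0.0, -0.008, 0.007] rows 2.3
```

Call:
{"api": "carry_out", "payload": {
  "series": [
    [[0,0,0.03,0,0,0,1],[0,0,0.06,0,0,0,1],[-0.001,0.002,0.085,0,-0.008,0.007,1],[-0.001,0.002,0.095,0,-0.008,0.007,1],[-0.001,0.002,0.095,0,-0.008,0.007,1],[-0.001,0.002,0.095,0,-0.008,0.007,1]]
  ]
}}

```text
time_s: 14.07
eef_pos: [0.4585, -0.3943, 0.0108]
tool_rot: [[0.688, -0.606, -0.399], [-0.525, -0.796, 0.302], [-0.501, 0.001, -0.866]]
ft_force: [0.6, 0.1, -0.1]
opening: 0.0856
grip_force: 0.0
```

Call:
{"api": "carry_out", "payload": {
  "series": [
    [[0,0,0,0,0,0,0],[0,0,0,0,0,0,0],[0,0,0,0,0,0,0],[0,0,0,0,0,0,0],[0,0,0,0,0,0,0],[0,0,0,0,0,0,0],[0,0,0,0,0,0,0]]
  ],
  "force": 60
}}

```text
time_s: 14.65
eef_pos: [0.4583, -0.3947, 0.0106]
tool_rot: [[0.688, -0.606, -0.399], [-0.526, -0.795, 0.302], [-0.5, 0.002, -0.866]]
ft_force: [2.4, -1.8, 5.6]
opening: 0.0493
grip_force: 62.4
```

```bash
python3 - <<'E'
from ik import *
o=log(); print(o['joints'].round(1),o['eef_pos'].round(3))
g=np.array([.48,-.33,.29])
w=[(G(f,t),g+G(f,t)[:,2]*.022) for f,t in((143,0),(172,0),(215,15),(250,45),(270,90))]
R=w[-1][0]; off=R@[-.0525,0,.0147]
w+=[(R,np.array([.478,-.15,.15])-off),(R,np.array([.478,-.09,.125])-off),(R,np.array([.478,-.09,.041])-off)]
follow(o['joints'],w); chain(w)
E
```

```text
[ 29.1  61.2  13.9  72.1 -11.4  78.4 -82.9] [ 0.458 -0.395  0.011]
  reach 0.0 [ 23.  41.  15.  72. -10.  98. -89.] turn 1
  reach 0.0 [ 19.  39.  11.  75.   3.  94. -69.] turn 29
  reach 0.0 [ 22.  26.   3.  93.  11.  69. -35.] turn 45
  reach 0.0 [ 45.  25.  -9.  94. -14.  67.  23.] turn 46
  reach 0.0 [ 59.  51. -20.  71. -28. 105.  44.] turn 49
  reach 0.0 [ 54.  46. -23.  97. -32.  82.  49.] turn 0
  reach 0.0 [ 52.  46. -24. 103. -35.  75.  50.] turn 0
  reach 0.0 [ 50.  54. -22. 102. -33.  69.  54.] turn 0
[-0.159, -0.064, -0.209] [-0.002, 0.001, -0.006] rows 6.5
[0.001, 0.005, -0.001] [-0.253, -0.0, -0.438] rows 4.1
[0.007, 0.004, -0.002] [-0.288, 0.249, -0.695] rows 6.3
[0.01, -0.003, -0.003] [-0.0, 0.507, -0.618] rows 6.4
[0.014, -0.007, -0.007] [0.218, 0.777, -0.284] rows 6.8
[0.021, -0.002, 0.189] [0.0, 0.0, 0.0] rows 4.6
[0.008, -0.0, 0.064] [0.0, 0.0, 0.0] rows 1.6
[-0.073, 0.0, 0.042] [0.0, 0.0, 0.0] rows 2.0
```

Call:
{"api": "carry_out", "payload": {
  "series": [
    [[-0.02,0,-0.035,0,0,0,0],[-0.04,0,-0.069,0,0,0,0],[-0.06,-0.01,-0.104,0,0,0,0],[-0.159,-0.064,-0.209,0,0,0,0],[-0.159,-0.064,-0.209,0,0,0,0],[-0.159,-0.064,-0.209,0,0,0,0],[-0.159,-0.064,-0.209,0,0,0,0],[-0.159,-0.064,-0.209,0,0,0,0]]
  ]
}}

```text
time_s: 15.32
eef_pos: [0.4735, -0.3217, 0.2759]
tool_rot: [[0.693, -0.604, -0.394], [-0.524, -0.797, 0.3], [-0.495, -0.001, -0.869]]
ft_force: [1.3, -0.2, -0.1]
opening: 0.0494
grip_force: 62.3
```

Call:
{"api": "carry_out", "payload": {
  "series": [
    [[0.001,0.005,-0.001,-0.253,0,-0.438,0],[0.001,0.005,-0.001,-0.253,0,-0.438,0],[0.001,0.005,-0.001,-0.253,0,-0.438,0],[0.001,0.005,-0.001,-0.253,0,-0.438,0],[0.001,0.005,-0.001,-0.253,0,-0.438,0]]
  ]
}}

```text
time_s: 15.73
eef_pos: [0.4699, -0.325, 0.2695]
tool_rot: [[0.856, -0.137, -0.498], [-0.116, -0.991, 0.071], [-0.503, -0.003, -0.864]]
ft_force: [0.6, 1.5, -1.1]
opening: 0.0496
grip_force: 62.4
```

Call:
{"api": "carry_out", "payload": {
  "series": [
    [[0.007,0.004,-0.002,-0.288,0.249,-0.695,0],[0.007,0.004,-0.002,-0.288,0.249,-0.695,0],[0.007,0.004,-0.002,-0.288,0.249,-0.695,0],[0.007,0.004,-0.002,-0.288,0.249,-0.695,0],[0.007,0.004,-0.002,-0.288,0.249,-0.695,0],[0.007,0.004,-0.002,-0.288,0.249,-0.695,0],[0.007,0.004,-0.002,-0.288,0.249,-0.695,0]]
  ]
}}

```text
time_s: 16.32
eef_pos: [0.4733, -0.3332, 0.2687]
tool_rot: [[0.794, 0.568, -0.215], [0.549, -0.823, -0.146], [-0.26, -0.002, -0.966]]
ft_force: [-0.4, 0.0, -1.5]
opening: 0.0494
grip_force: 62.5
```

Call:
{"api": "carry_out", "payload": {
  "series": [
    [[0.01,-0.003,-0.003,0,0.507,-0.618,0],[0.01,-0.003,-0.003,0,0.507,-0.618,0],[0.01,-0.003,-0.003,0,0.507,-0.618,0],[0.01,-0.003,-0.003,0,0.507,-0.618,0],[0.01,-0.003,-0.003,0,0.507,-0.618,0],[0.01,-0.003,-0.003,0,0.507,-0.618,0],[0.01,-0.003,-0.003,0,0.507,-0.618,0]]
  ]
}}

```text
time_s: 16.9
eef_pos: [0.4791, -0.3279, 0.2681]
tool_rot: [[0.342, 0.936, 0.088], [0.903, -0.353, 0.246], [0.261, -0.005, -0.965]]
ft_force: [0.0, 0.2, -0.9]
opening: 0.0494
grip_force: 62.4
```

Call:
{"api": "carry_out", "payload": {
  "series": [
    [[0.014,-0.007,-0.007,0.218,0.777,-0.284,0],[0.014,-0.007,-0.007,0.218,0.777,-0.284,0],[0.014,-0.007,-0.007,0.218,0.777,-0.284,0],[0.014,-0.007,-0.007,0.218,0.777,-0.284,0],[0.014,-0.007,-0.007,0.218,0.777,-0.284,0],[0.014,-0.007,-0.007,0.218,0.777,-0.284,0],[0.014,-0.007,-0.007,0.218,0.777,-0.284,0],[0.014,-0.007,-0.007,0.218,0.777,-0.284,0]]
  ]
}}

```text
time_s: 17.57
eef_pos: [0.477, -0.313, 0.2728]
tool_rot: [[0.018, 1.0, 0.003], [0.491, -0.011, 0.871], [0.871, -0.014, -0.491]]
ft_force: [-1.8, 0.5, -2.4]
opening: 0.0494
grip_force: 62.5
```

```bash
python3 - <<'E'
from held import *
o=log(); print(o['joints'].round(1),o['eef_pos'].round(3))
R=np.array(o['tool_rot']); p=np.array(o['eef_pos']); held(R,p+R@[-.0525,0,.0147])
R=G(270,90);off=R@[-.0525,0,.0147]
w=[(R,np.array([.478,-.15,.15])-off),(R,np.array([.478,-.09,.125])-off)]; chain(w)
E
```

```text
[ 59.4  51.9 -20.3  70.2 -27.1 102.9  43.6] [ 0.477 -0.313  0.273]
mouth [ 0.4778 -0.3293  0.2217] shift [ 0.0017 -0.0033  0.0018] cost 0.719 in tool [-0.0571 -0.0001  0.0121]
[0.023, -0.002, 0.189] [0.005, -0.0, -0.012] rows 4.6
[0.008, -0.0, 0.064] [0.0, 0.0, 0.0] rows 1.6
```

Call:
{"api": "carry_out", "payload": {
  "series": [
    [[0.005,0,0.04,0,0,0,0],[0.01,-0.001,0.08,0,0,0,0],[0.015,-0.001,0.12,0.005,0,-0.012,0],[0.02,-0.002,0.16,0.005,0,-0.012,0],[0.023,-0.002,0.189,0.005,0,-0.012,0],[0.027,-0.002,0.22,0.005,0,-0.012,0],[0.031,-0.002,0.253,0.005,0,-0.012,0],[0.031,-0.002,0.253,0.005,0,-0.012,0]]
  ]
}}

```text
time_s: 18.33
eef_pos: [0.4766, -0.0695, 0.1807]
tool_rot: [[-0.007, 1.0, -0.008], [0.499, 0.011, 0.866], [0.867, 0.002, -0.499]]
ft_force: [0.4, 1.0, -0.8]
opening: 0.0498
grip_force: 62.5
```

```bash
python3 - <<'E'
from held import *
o=log(); print(o['joints'].round(1),o['eef_pos'].round(4))
R=np.array(o['tool_rot']); p=np.array(o['eef_pos']); held(R,p+R@[-.0525,0,.0147])
R=G(270,90);off=R@[-.054,0,.0135]
chain([(R,np.array([.478,-.09,.041])-off)])
d=bot.grab_frame('scene'); e=bot.grab_frame('top')
cv2.imwrite('pics/c4.png',np.hstack([cv2.resize(d['img'][130:240,210:310],None,fx=4,fy=4),cv2.resize(e['img'][150:260,190:290],None,fx=4,fy=4)]))
E
```

```text
[ 51.7  46.3 -26.6 101.  -33.3  72.9  48.6] [ 0.4766 -0.0695  0.1807]
mouth [ 0.4776 -0.0872  0.1289] shift [ 0.0008 -0.0042  0.0011] cost 0.258 in tool [-0.0509 -0.001   0.0157]
[-0.074, -0.001, 0.044] [-0.002, 0.003, 0.006] rows 2.1
```

View pics/c4.png

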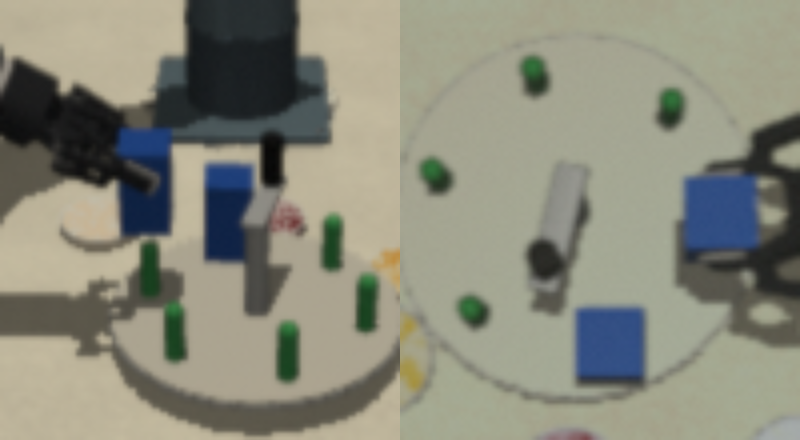

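Second jar hovers over its peg (scene crop (145,185) above (150,265)), the first stands well at (230,212). Lowering and releasing.

Call:
{"api": "carry_out", "payload": {
  "series": [
    [[-0.02,-0.001,0.008,0,0,0,0],[-0.04,-0.001,0.022,0,0,0,0],[-0.06,-0.001,0.035,0,0,0,0],[-0.074,-0.001,0.044,0,0,0,0],[-0.074,-0.001,0.044,0,0,0,0],[-0.074,-0.001,0.044,0,0,0,0]]
  ]
}}

```text
time_s: 19.03
eef_pos: [0.4784, -0.0768, 0.0942]
tool_rot: [[-0.004, 1.0, 0.001], [0.5, 0.001, 0.866], [0.866, 0.004, -0.5]]
ft_force: [-0.5, 0.1, 2.6]
opening: 0.0491
grip_force: 62.1
```

Call:
{"api": "carry_out", "payload": {
  "series": [
    [[0,0,0,0,0,0,0.76],[0,0,0,0,0,0,0.76],[0,0,0,0,0,0,0.76],[0,0,-0.02,0,0,0,0.76],[0,0,-0.05,0,0,0,0.76],[0,0,-0.09,0,0,0,0.76],[0,0,-0.13,0,0,0,1],[0.03,0,-0.17,0,0,0,1]]
  ]
}}

```text
time_s: 19.7
eef_pos: [0.4761, -0.2087, 0.1946]
tool_rot: [[0.001, 1.0, 0.0], [0.502, -0.001, 0.865], [0.865, -0.001, -0.502]]
ft_force: [-1.4, -1.3, 0.0]
opening: 0.0848
grip_force: 0.0
```

Call:
{"api": "carry_out", "payload": {
  "series": [
    [[0,0,-0.04,0,0,0,1],[0,0,-0.08,0,0,0,1],[0,0,-0.1,0,0,0,1],[0,0,-0.1,0,0,0,1]]
  ]
}}

```text
time_s: 20.03
eef_pos: [0.4781, -0.2962, 0.2483]
tool_rot: [[-0.004, 1.0, 0.005], [0.506, -0.002, 0.863], [0.863, 0.006, -0.506]]
ft_force: [0.1, 0.7, -0.4]
opening: 0.0856
grip_force: 0.0
```

```bash
python3 - <<'E'
from two import *
o=bot.observe(); print(o['joints'].round(1),o['eef_pos'].round(3),o['time_s'])
ds=[bot.grab_frame(n) for n in('scene','top')]
ms=[bluemask(ds[0]['img'],25,100),bluemask(ds[1]['img'])]
meas([[.5986,-.3966,np.radians(-46)]],[np.s_[212*4:240*4,145*4:190*4],np.s_[150*4:190*4,340*4:385*4]],ds,ms)
for c in('scene','top'):
    for b in bot.boxes_of('jar0',c): print(c,np.round(b['point'],3),round(b['confidence'],2))
E
```

```text
[ 58.7  51.7 -20.1  73.6 -26.7  98.9  46.2] [ 0.478 -0.296  0.248] 20.0333
cost [np.float64(0.132), np.float64(0.38)]
[ 0.5986 -0.3968] mouth heading 133.4
scene [ 0.457 -0.54   0.042] 0.84
scene [ 0.502 -0.091  0.11 ] 0.82
scene [ 0.32  -0.346  0.047] 0.64
scene [ 0.422 -0.017  0.107] 0.59
scene [ 0.616 -0.389  0.043] 0.57
top [ 0.308 -0.344  0.052] 0.97
top [ 0.474 -0.098  0.13 ] 0.85
top [ 0.396 -0.009  0.129] 0.81
top [ 0.608 -0.393  0.054] 0.79
top [ 0.437 -0.538  0.05 ] 0.74
```

```bash
python3 - <<'E'
from ik import *
o=bot.observe(); g=np.array([.50,-.30,.29])
w=[(G(f,t),g+G(f,t)[:,2]*.022) for f,t in((250,45),(215,15),(174,0))]
R,m=jpose(133.6,30); gp=np.array([.5986,-.3968,.03])-m*.02
w+=[(R,gp+R[:,2]*(.022-.09)),(R,gp+R[:,2]*.022)]
j=follow(o['joints'],w); chain(w)
w=[(G(f,t),g+G(f,t)[:,2]*.022) for f,t in((133.6,0),(174,0),(215,15),(250,45),(280,90))]
R=w[-1][0]; off=R@[-.0525,0,.0147]
w+=[(R,np.array([.585,-.12,.15])-off),(R,np.array([.585,-.059,.125])-off),(R,np.array([.585,-.059,.041])-off)]
follow(j,w)
E
```

```text
reach 0.0 [ 45.  25. -12.  95. -13.  66.  19.] turn 47
  reach 0.0 [ 21.  26.  -0.  92.  12.  70. -39.] turn 46
  reach 0.0 [ 18.  39.   7.  75.   5.  95. -71.] turn 44
  FAIL 0.0044 [  34.   78.   -6.   19.   -2.  107. -104.] turn 40
  reach 0.0 [  34.   80.   -6.   27.   -2.  102. -104.] turn 0
[0.017, 0.024, -0.016] [-0.219, -0.779, 0.29] rows 6.9
[-0.01, -0.003, -0.003] [0.0, -0.507, 0.618] rows 6.4
[-0.003, -0.007, -0.001] [0.275, -0.251, 0.663] rows 6.1
[0.23, 0.121, 0.078] [0.353, 0.0, 0.611] rows 6.5
[0.0, -0.0, 0.09] [0.0, 0.0, 0.0] rows 2.2
  reach 0.0 [  35.   40.   -7.   73.   -5.   96. -107.] turn 0
  reach 0.0 [ 31.  40. -13.  75.  14.  96. -79.] turn 40
  reach 0.0 [ 37.  27. -22.  92.  21.  73. -46.] turn 44
  reach 0.0 [ 63.  28. -36.  95.  -1.  65.   9.] turn 46
  reach 0.0 [ 66.  60. -45.  67. -10. 106.  34.] turn 54
  reach 0.0 [ 55.  62. -46.  76. -13.  87.  29.] turn 0
  reach 0.0 [ 52.  62. -47.  83. -14.  79.  29.] turn 0
  reach 0.0 [ 51.  69. -44.  81. -11.  75.  33.] turn 0
```

```bash
python3 - <<'E'
from ik import *
o=bot.observe(); g=np.array([.50,-.30,.29])
for T in (10,18):
    print(T)
    w=[(G(f,t,T),g+G(f,t,T)[:,2]*.022) for f,t in((250,45),(215,15),(174,0))]
    R,m=jpose(133.6,T); gp=np.array([.5986,-.3968,.03])-m*.02
    w+=[(R,gp+R[:,2]*(.022-.09)),(R,gp+R[:,2]*.022)]
    j=follow(o['joints'],w); chain(w)
    w=[(G(f,t,T),g+G(f,t,T)[:,2]*.022) for f,t in((133.6,0),(174,0),(215,15),(250,45),(280,90))]
    R=w[-1][0]; off=R@[-.058,0,-.003]
    w+=[(R,np.array([.585,-.12,.15])-off),(R,np.array([.585,-.059,.125])-off),(R,np.array([.585,-.059,.041])-off)]
    follow(j,w)
E
```

```text
10
  reach 0.0 [ 55.  32. -16.  91. -27.  75.  31.] turn 30
  reach 0.0 [ 34.  21.  -5.  99.  -6.  59. -23.] turn 46
  reach 0.0 [ 22.  27.   5.  90.   0.  73. -69.] turn 44
  reach 0.0 [ 27.  57.  10.  59. -12.  75. -99.] turn 40
  reach 0.0 [ 26.  61.   9.  63. -13.  66. -98.] turn 0
[0.023, 0.027, -0.012] [-0.262, -0.434, 0.243] rows 4.5
[-0.011, 0.001, -0.003] [-0.211, -0.507, 0.58] rows 6.4
[-0.005, -0.003, -0.001] [0.031, -0.251, 0.717] rows 6.1
[0.164, 0.107, 0.145] [0.122, -0.0, 0.694] rows 5.8
[0.0, -0.0, 0.09] [0.0, 0.0, 0.0] rows 2.2
  reach 0.0 [  21.   28.   11.   89.   -9.   74. -102.] turn 0
  reach 0.0 [ 22.  27.   5.  90.   0.  73. -70.] turn 40
  reach 0.0 [ 34.  21.  -4.  99.  -6.  59. -23.] turn 44
  reach 0.0 [ 55.  32. -16.  91. -27.  75.  31.] turn 46
  FAIL 0.00528 [ 77.  80. -71.  67.  -4. 107.  16.] turn 54
  reach 0.0 [ 63.  86. -70.  69.  -2.  95.  16.] turn 0
  reach 0.0 [ 61.  87. -68.  76.  -3.  87.  18.] turn 0
  reach 0.0 [ 60.  93. -64.  71.   1.  87.  22.] turn 0
18
  reach 0.0 [ 51.  29. -14.  93. -22.  71.  27.] turn 37
  reach 0.0 [ 28.  23.  -3.
[... 233 characters left out ...]
246, -0.572, 0.262] rows 5.4
[-0.011, -0.001, -0.003] [-0.128, -0.507, 0.604] rows 6.4
[-0.004, -0.004, -0.001] [0.131, -0.251, 0.706] rows 6.1
[0.193, 0.113, 0.121] [0.218, -0.0, 0.671] rows 6.1
[0.0, -0.0, 0.09] [0.0, 0.0, 0.0] rows 2.2
  reach 0.0 [  23.   33.   10.   83.  -10.   83. -101.] turn 0
  reach 0.0 [ 22.  32.   4.  84.   3.  82. -72.] turn 40
  reach 0.0 [ 30.  23.  -5.  96.   3.  63. -31.] turn 44
  reach 0.0 [ 53.  29. -17.  93. -21.  71.  26.] turn 46
  FAIL 0.00181 [ 75.  74. -67.  66.  -2. 107.  20.] turn 54
  reach 0.0 [ 62.  79. -66.  73.  -2.  91.  18.] turn 0
  reach 0.0 [ 60.  80. -64.  79.  -3.  83.  19.] turn 0
  reach 0.0 [ 59.  86. -61.  76.   1.  81.  23.] turn 0
```

```bash
python3 - <<'E'
from ik import *
o=bot.observe(); g=np.array([.45,-.25,.28]); T=22
w=[(G(f,t,T),g+G(f,t,T)[:,2]*.022) for f,t in((250,45),(215,15),(174,0))]
R,m=jpose(133.6,T); gp=np.array([.5986,-.3968,.03])-m*.02
w+=[(R,gp+R[:,2]*(.022-.09)),(R,gp+R[:,2]*.022)]
j=follow(o['joints'],w); chain(w)
w=[(G(f,t,T),g+G(f,t,T)[:,2]*.022) for f,t in((133.6,0),(174,0),(215,15),(250,45),(270,90))]
R=w[-1][0]; off=R@[-.056,0,.005]
w+=[(R,np.array([.585,-.14,.15])-off),(R,np.array([.585,-.059,.125])-off),(R,np.array([.585,-.059,.041])-off)]
follow(j,w)
E
```

```text
reach 0.0 [ 51.  21. -15. 106. -21.  64.  27.] turn 40
  reach 0.0 [ 29.  17.  -8. 106.   7.  61. -38.] turn 46
  reach 0.0 [ 22.  28.  -0.  94.   5.  80. -76.] turn 44
  reach 0.0 [  32.   72.    3.   31.   -9.   99. -102.] turn 40
  reach 0.0 [  31.   71.    3.   45.   -9.   86. -101.] turn 0
[0.035, -0.025, 0.034] [-0.237, -0.641, 0.272] rows 5.9
[-0.011, -0.002, -0.003] [-0.086, -0.507, 0.612] rows 6.4
[-0.004, -0.005, -0.001] [0.18, -0.251, 0.695] rows 6.1
[0.253, 0.16, 0.077] [0.264, -0.0, 0.654] rows 7.4
[0.0, -0.0, 0.09] [0.0, 0.0, 0.0] rows 2.2
  reach 0.0 [  27.   28.    3.   93.   -8.   81. -104.] turn 0
  reach 0.0 [ 24.  28.  -3.  94.   6.  80. -77.] turn 40
  reach 0.0 [ 31.  17. -10. 106.   8.  61. -39.] turn 44
  reach 0.0 [ 54.  21. -19. 106. -20.  64.  26.] turn 46
  reach 0.0 [ 64.  49. -26.  86. -30.  99.  46.] turn 49
  reach 0.0 [ 50.  58. -28.  80. -34.  88.  40.] turn 0
  reach 0.0 [ 47.  57. -30.  88. -37.  79.  42.] turn 0
  reach 0.0 [ 46.  65. -28.  86. -35.  75.  46.] turn 0
```

Feasible with tilt 22.

Call:
{"api": "carry_out", "payload": {
  "series": [
    [[0.035,-0.025,0.034,-0.237,-0.641,0.272,1],[0.035,-0.025,0.034,-0.237,-0.641,0.272,1],[0.035,-0.025,0.034,-0.237,-0.641,0.272,1],[0.035,-0.025,0.034,-0.237,-0.641,0.272,1],[0.035,-0.025,0.034,-0.237,-0.641,0.272,1],[0.035,-0.025,0.034,-0.237,-0.641,0.272,1]]
  ]
}}

```text
time_s: 20.73
eef_pos: [0.4521, -0.243, 0.2599]
tool_rot: [[0.318, 0.938, 0.135], [0.866, -0.346, 0.361], [0.386, 0.002, -0.923]]
ft_force: [0.4, 0.5, 0.0]
opening: 0.0852
grip_force: 0.0
```

Call:
{"api": "carry_out", "payload": {
  "series": [
    [[-0.011,-0.002,-0.003,-0.086,-0.507,0.612,1],[-0.011,-0.002,-0.003,-0.086,-0.507,0.612,1],[-0.011,-0.002,-0.003,-0.086,-0.507,0.612,1],[-0.011,-0.002,-0.003,-0.086,-0.507,0.612,1],[-0.011,-0.002,-0.003,-0.086,-0.507,0.612,1],[-0.011,-0.002,-0.003,-0.086,-0.507,0.612,1],[-0.011,-0.002,-0.003,-0.086,-0.507,0.612,1]]
  ]
}}

```text
time_s: 21.32
eef_pos: [0.4476, -0.2503, 0.2578]
tool_rot: [[0.813, 0.573, -0.102], [0.568, -0.82, -0.073], [-0.125, 0.002, -0.992]]
ft_force: [0.1, 0.3, 0.5]
opening: 0.0855
grip_force: 0.0
```

Call:
{"api": "carry_out", "payload": {
  "series": [
    [[-0.004,-0.005,-0.001,0.18,-0.251,0.695,1],[-0.004,-0.005,-0.001,0.18,-0.251,0.695,1],[-0.004,-0.005,-0.001,0.18,-0.251,0.695,1],[-0.004,-0.005,-0.001,0.18,-0.251,0.695,1],[-0.004,-0.005,-0.001,0.18,-0.251,0.695,1],[-0.004,-0.005,-0.001,0.18,-0.251,0.695,1],[-0.004,-0.005,-0.001,0.18,-0.251,0.695,1]]
  ]
}}

```text
time_s: 21.9
eef_pos: [0.4408, -0.2509, 0.2582]
tool_rot: [[0.92, -0.109, -0.376], [-0.102, -0.994, 0.041], [-0.379, 0.001, -0.926]]
ft_force: [-0.2, -0.3, -0.2]
opening: 0.0854
grip_force: 0.0
```

Call:
{"api": "carry_out", "payload": {
  "series": [
    [[0.253,0.16,0,0.264,0,0.654,1],[0.253,0.16,0,0.264,0,0.654,1],[0.253,0.16,0,0.264,0,0.654,1],[0.253,0.16,0,0.264,0,0.654,1],[0.253,0.16,0,0.264,0,0.654,1],[0.253,0.16,0,0.264,0,0.654,1],[0.253,0.16,0.05,0.264,0,0.654,1],[0.253,0.16,0.07,0.264,0,0.654,1]]
  ]
}}

```text
time_s: 22.57
eef_pos: [0.6333, -0.4345, 0.1027]
tool_rot: [[0.642, -0.724, -0.253], [-0.673, -0.69, 0.268], [-0.369, -0.002, -0.929]]
ft_force: [0.5, 0.0, -0.5]
opening: 0.0859
grip_force: 0.0
```

```bash
python3 - <<'E'
from two import *
from ik import *
o=bot.observe(); print(o['joints'].round(1),o['eef_pos'].round(3),o['time_s'])
ds=[bot.grab_frame(n) for n in('scene','top')]
ms=[bluemask(ds[0]['img'],25,100),bluemask(ds[1]['img'])]
meas([[.5986,-.3966,np.radians(-46)]],[np.s_[212*4:240*4,145*4:190*4]],ds[:1],ms)
R,m=jpose(133.6,22); gp=np.array([.5986,-.3968,.03])-m*.02
chain([(R,gp+R[:,2]*.022)])
cv2.imwrite('pics/c5.png',np.hstack([cv2.resize(ds[0]['img'][150:250,130:240],None,fx=3,fy=3),cv2.resize(ds[1]['img'][140:240,290:400],None,fx=3,fy=3)]))
E
```

```text
[ 29.6  66.9  11.1  41.5 -14.1  93.7 -98.7] [ 0.633 -0.435  0.103] 22.5667
cost [np.float64(0.139)]
[ 0.5948 -0.3989] mouth heading 133.9
[0.003, -0.004, 0.089] [0.003, 0.014, -0.004] rows 2.1
```

View pics/c5.png

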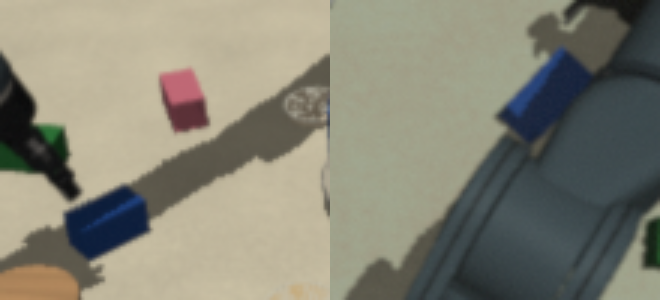

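Jar A (scene crop (107,222)) is still in place under the gripper; descend and grip.

Call:
{"api": "carry_out", "payload": {
  "series": [
    [[0,0,0.03,0,0,0,1],[0,0,0.06,0,0,0,1],[0.003,-0.004,0.08,0.003,0.014,-0.004,1],[0.003,-0.004,0.089,0.003,0.014,-0.004,1],[0.003,-0.004,0.089,0.003,0.014,-0.004,1],[0.003,-0.004,0.089,0.003,0.014,-0.004,1]]
  ]
}}

```text
time_s: 23.17
eef_pos: [0.6138, -0.4077, 0.0223]
tool_rot: [[0.646, -0.723, -0.245], [-0.674, -0.691, 0.262], [-0.359, -0.004, -0.933]]
ft_force: [1.9, -0.6, -0.6]
opening: 0.0853
grip_force: 0.0
```

Call:
{"api": "carry_out", "payload": {
  "series": [
    [[0,0,0,0,0,0,0],[0,0,0,0,0,0,0],[0,0,0,0,0,0,0],[0,0,0,0,0,0,0],[0,0,0,0,0,0,0],[0,0,0,0,0,0,0],[0,0,0,0,0,0,0]]
  ],
  "force": 60
}}

```text
time_s: 23.75
eef_pos: [0.6138, -0.4089, 0.0216]
tool_rot: [[0.645, -0.724, -0.245], [-0.675, -0.69, 0.261], [-0.358, -0.003, -0.934]]
ft_force: [0.8, -0.8, 5.4]
opening: 0.0489
grip_force: 62.6
```

```bash
python3 - <<'E'
from ik import *
o=log(); print(o['joints'].round(1),o['eef_pos'].round(3)); T=22
g=np.array([.45,-.25,.28])
w=[(G(f,t,T),g+G(f,t,T)[:,2]*.022) for f,t in((133.6,0),(174,0),(215,15),(250,45),(270,90))]
R=w[-1][0]; off=R@[-.056,0,.005]
w+=[(R,np.array([.585,-.19,.17])-off)]
follow(o['joints'],w); chain(w)
E
```

```text
[ 28.3  66.9  10.3  52.7 -14.1  81.9 -97.7] [ 0.614 -0.409  0.022]
  reach 0.0 [  21.   28.   11.   93.  -11.   81. -101.] turn 2
  reach 0.0 [ 18.  28.   5.  94.   3.  80. -74.] turn 40
  reach 0.0 [ 24.  17.  -2. 106.   6.  61. -36.] turn 44
  reach 0.0 [ 46.  20. -10. 106. -23.  65.  28.] turn 46
  reach 0.0 [ 58.  47. -18.  86. -34. 101.  50.] turn 49
  reach 0.0 [ 47.  57. -20.  73. -38.  96.  42.] turn 0
[-0.306, 0.008, -0.138] [-0.003, -0.018, 0.001] rows 8.0
[0.002, 0.005, -0.001] [-0.264, 0.0, -0.654] rows 5.6
[0.006, 0.002, -0.001] [-0.18, 0.251, -0.695] rows 6.1
[0.009, -0.005, -0.003] [0.086, 0.507, -0.612] rows 6.4
[0.014, -0.007, -0.007] [0.255, 0.777, -0.251] rows 6.8
[-0.024, 0.135, 0.07] [0.0, 0.0, 0.0] rows 3.7
```

Call:
{"api": "carry_out", "payload": {
  "series": [
    [[-0.015,0,-0.037,0,0,0,0],[-0.03,0,-0.075,0,0,0,0],[-0.07,0,-0.1,0,0,0,0],[-0.306,0.008,-0.138,0,0,0,0],[-0.306,0.008,-0.138,0,0,0,0],[-0.306,0.008,-0.138,0,0,0,0],[-0.306,0.008,-0.138,0,0,0,0],[-0.306,0.008,-0.138,0,0,0,0]]
  ]
}}

```text
time_s: 24.42
eef_pos: [0.4646, -0.2634, 0.2414]
tool_rot: [[0.644, -0.724, -0.247], [-0.674, -0.69, 0.263], [-0.361, -0.003, -0.933]]
ft_force: [0.8, 0.7, -0.7]
opening: 0.0491
grip_force: 62.7
```

Call:
{"api": "carry_out", "payload": {
  "series": [
    [[0,0,0,-0.264,0,-0.654,0],[0,0,0,-0.264,0,-0.654,0],[0,0,0,-0.264,0,-0.654,0],[0,0,0,-0.264,0,-0.654,0],[0,0,0,-0.264,0,-0.654,0],[0,0,0,-0.264,0,-0.654,0]]
  ]
}}

```text
time_s: 24.92
eef_pos: [0.4667, -0.2639, 0.2405]
tool_rot: [[0.928, -0.097, -0.361], [-0.092, -0.995, 0.029], [-0.362, 0.006, -0.932]]
ft_force: [1.3, 0.6, -2.7]
opening: 0.049
grip_force: 62.5
```

Call:
{"api": "carry_out", "payload": {
  "series": [
    [[0.006,0.002,-0.001,-0.18,0.251,-0.695,0],[0.006,0.002,-0.001,-0.18,0.251,-0.695,0],[0.006,0.002,-0.001,-0.18,0.251,-0.695,0],[0.006,0.002,-0.001,-0.18,0.251,-0.695,0],[0.006,0.002,-0.001,-0.18,0.251,-0.695,0],[0.006,0.002,-0.001,-0.18,0.251,-0.695,0],[0.006,0.002,-0.001,-0.18,0.251,-0.695,0]]
  ]
}}

```text
time_s: 25.5
eef_pos: [0.4703, -0.2677, 0.2397]
tool_rot: [[0.813, 0.576, -0.086], [0.571, -0.817, -0.079], [-0.115, 0.015, -0.993]]
ft_force: [-0.0, -0.2, -1.6]
opening: 0.0489
grip_force: 62.6
```

```bash
python3 - <<'E'
from ik import *
o=log(); print(o['joints'].round(1),o['eef_pos'].round(3),o['grip_force']); T=22
g=np.array([.45,-.25,.28])
w=[(G(f,t,T),g+G(f,t,T)[:,2]*.022) for f,t in((250,45),(270,90))]
chain(w)
E
```

```text
[ 24.9  21.1  -4.8 102.3   8.9  60.  -39.1] [ 0.47  -0.268  0.24 ] 62.56654975935817
[-0.002, -0.031, -0.02] [0.102, 0.505, -0.606] rows 6.4
[0.014, -0.007, -0.007] [0.255, 0.777, -0.251] rows 6.8
```

Call:
{"api": "carry_out", "payload": {
  "series": [
    [[-0.002,-0.031,-0.02,0.102,0.505,-0.606,0],[-0.002,-0.031,-0.02,0.102,0.505,-0.606,0],[-0.002,-0.031,-0.02,0.102,0.505,-0.606,0],[-0.002,-0.031,-0.02,0.102,0.505,-0.606,0],[-0.002,-0.031,-0.02,0.102,0.505,-0.606,0],[-0.002,-0.031,-0.02,0.102,0.505,-0.606,0],[-0.002,-0.031,-0.02,0.102,0.505,-0.606,0]]
  ]
}}

```text
time_s: 26.08
eef_pos: [0.4532, -0.2439, 0.2585]
tool_rot: [[0.319, 0.938, 0.134], [0.862, -0.347, 0.37], [0.394, -0.002, -0.919]]
ft_force: [0.4, -0.8, -2.5]
opening: 0.0492
grip_force: 62.9
```

Call:
{"api": "carry_out", "payload": {
  "series": [
    [[0.014,-0.007,-0.007,0.255,0.777,-0.251,0],[0.014,-0.007,-0.007,0.255,0.777,-0.251,0],[0.014,-0.007,-0.007,0.255,0.777,-0.251,0],[0.014,-0.007,-0.007,0.255,0.777,-0.251,0],[0.014,-0.007,-0.007,0.255,0.777,-0.251,0],[0.014,-0.007,-0.007,0.255,0.777,-0.251,0],[0.014,-0.007,-0.007,0.255,0.777,-0.251,0],[0.014,-0.007,-0.007,0.255,0.777,-0.251,0]]
  ]
}}

```text
time_s: 26.75
eef_pos: [0.45, -0.2307, 0.2657]
tool_rot: [[0.011, 1.0, 0.001], [0.367, -0.004, 0.93], [0.93, -0.01, -0.367]]
ft_force: [-1.3, -0.1, -3.5]
opening: 0.0491
grip_force: 63.1
```

```bash
sed -i 's/def held(Rt,c0,wgt=.35,rad=45,useT=True):/def held(Rt,c0,wgt=.35,T=30,useT=True):/; s/m=.5\*Rt\[:,2\]-.866\*Rt\[:,0\]; m\/=/m=np.sin(np.radians(T))*Rt[:,2]-np.cos(np.radians(T))*Rt[:,0]; m\/=/' held.py; python3 - <<'E'
from held import *
o=log(); print(o['joints'].round(1),o['eef_pos'].round(4))
R=np.array(o['tool_rot']); p=np.array(o['eef_pos']); c=held(R,p+R@[-.056,0,.013],T=22)
off=c-p; R=G(270,90,22)
chain([(R,np.array([.585,-.19,.16])-off),(R,np.array([.585,-.059,.125])-off)])
E
```

```text
[ 60.7  49.8 -22.5  83.4 -31.4  98.5  47.1] [ 0.45   -0.2307  0.2657]
mouth [ 0.4493 -0.2371  0.2024] shift [-0.0001  0.0021 -0.0064] cost 0.233 in tool [-0.0652 -0.0013  0.018 ]
[-0.025, 0.134, 0.061] [0.003, 0.001, -0.006] rows 3.6
[0.017, -0.0, 0.135] [0.0, 0.0, 0.0] rows 3.3
```

Call:
{"api": "carry_out", "payload": {
  "series": [
    [[-0.006,0.034,0.015,0,0,0,0],[-0.012,0.068,0.03,0,0,0,0],[-0.018,0.1,0.045,0,0,0,0],[-0.025,0.134,0.061,0.003,0.001,-0.006,0],[-0.02,0.134,0.095,0.003,0.001,-0.006,0],[-0.016,0.134,0.13,0.003,0.001,-0.006,0],[-0.012,0.134,0.165,0.003,0.001,-0.006,0],[-0.008,0.134,0.196,0.003,0.001,-0.006,0]]
  ]
}}

```text
time_s: 27.52
eef_pos: [0.5859, -0.049, 0.1914]
tool_rot: [[-0.005, 1.0, -0.001], [0.379, 0.003, 0.926], [0.926, 0.005, -0.379]]
ft_force: [0.7, -0.2, -1.3]
opening: 0.049
grip_force: 63.2
```

```bash
python3 - <<'E'
from held import *
o=log(); print(o['joints'].round(1),o['eef_pos'].round(4))
R=np.array(o['tool_rot']); p=np.array(o['eef_pos']); c=held(R,p+R@[-.062,0,.016],T=22)
R=G(270,90,22); off=R@[-.0645,0,.0175]
chain([(R,np.array([.585,-.059,.041])-off)])
d=bot.grab_frame('scene'); e=bot.grab_frame('top')
cv2.imwrite('pics/c6.png',np.hstack([cv2.resize(d['img'][130:240,210:310],None,fx=4,fy=4),cv2.resize(e['img'][150:260,190:290],None,fx=4,fy=4)]))
E
```

```text
[ 45.1  55.3 -27.2  86.3 -38.4  78.8  43.3] [ 0.5859 -0.049   0.1914]
mouth [ 0.584  -0.0485  0.127 ] shift [-0.0023  0.0092 -0.0009] cost 0.717 in tool [-0.0621 -0.0007  0.0208]
[-0.081, 0.0, 0.025] [-0.009, -0.001, 0.007] rows 2.0
```

View pics/c6.png

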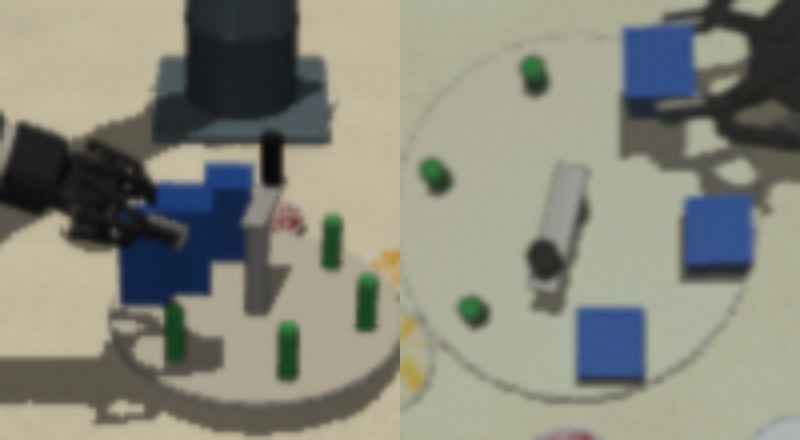

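Jar 3 hovers at scene crop (187,240) slightly left (+y) of its peg (175,335); the lowering row includes that 8 mm correction. Others stand on their pegs.

Call:
{"api": "carry_out", "payload": {
  "series": [
    [[-0.003,0,-0.006,0,0,0,0],[-0.02,0,0,-0.009,-0.001,0.007,0],[-0.045,0,0.01,-0.009,-0.001,0.007,0],[-0.065,0,0.019,-0.009,-0.001,0.007,0],[-0.081,0,0.025,-0.009,-0.001,0.007,0],[-0.081,0,0.025,-0.009,-0.001,0.007,0],[-0.081,0,0.025,-0.009,-0.001,0.007,0]]
  ]
}}

```text
time_s: 28.3
eef_pos: [0.5858, -0.0601, 0.1038]
tool_rot: [[0.005, 1.0, 0.01], [0.376, -0.011, 0.926], [0.926, -0.001, -0.377]]
ft_force: [0.0, 0.0, -1.5]
opening: 0.0491
grip_force: 62.3
```

```bash
python3 - <<'E'
from held import *
o=log(); print(o['eef_pos'].round(4),o['ft_force'].round(1))
R=np.array(o['tool_rot']); p=np.array(o['eef_pos']); print(p+R@[-.0645,0,.0175])
E
```

```text
[ 0.5858 -0.0601  0.1038] [ 0.   0.  -1.5]
[ 0.58559198 -0.06818379  0.037416  ]
```

Call:
{"api": "carry_out", "payload": {
  "series": [
    [[-0.003,0,0.003,0,0,0,0],[-0.006,0,0.007,0,0,0,0],[-0.006,0,0.007,0,0,0,0],[-0.006,0,0.007,0,0,0,0]]
  ]
}}

```text
time_s: 28.63
eef_pos: [0.5889, -0.0541, 0.1017]
tool_rot: [[-0.002, 1.0, 0.013], [0.371, -0.011, 0.928], [0.928, 0.006, -0.371]]
ft_force: [3.9, -2.2, 12.6]
opening: 0.0493
grip_force: 63.1
```

```bash
python3 - <<'E'
from held import *
o=log(); print(o['eef_pos'].round(4),o['ft_force'].round(1)); R=np.array(o['tool_rot']); p=np.array(o['eef_pos'])
e=bot.grab_frame('top'); k=bm(e['img']); n,l,st,ce=cv2.connectedComponentsWithStats(k.astype(np.uint8))
for i in range(1,n):
    u=(ce[i]+.5)/4-.5
    if st[i,4]>2500 and 190<u[0]<290 and 150<u[1]<260: print(u.round(1),st[i,4],onz(e,*u,.13).round(3))
E
```

```text
[ 0.5889 -0.0541  0.1017] [ 3.9 -2.2 12.6]
[256.7 171. ] 4224 [ 0.587 -0.059  0.13 ]
[269.5 205.5] 4743 [ 0.482 -0.095  0.13 ]
[244.2 234.7] 4471 [ 0.397 -0.019  0.13 ]
```

Call:
{"api": "carry_out", "payload": {
  "series": [
    [[0,0,0,0,0,0,0.76],[0,0,0,0,0,0,0.76],[0,0,0,0,0,0,0.76],[0,0,-0.02,0,0,0,0.76],[0,0,-0.05,0,0,0,0.76],[0,0,-0.09,0,0,0,0.76],[0.01,0,-0.13,0,0,0,1],[0.04,0,-0.16,0,0,0,1]]
  ]
}}

```text
time_s: 29.35
eef_pos: [0.5826, -0.1918, 0.1904]
tool_rot: [[0.01, 1.0, 0.01], [0.377, -0.013, 0.926], [0.926, -0.006, -0.377]]
ft_force: [0.4, -0.8, 0.3]
opening: 0.0845
grip_force: 0.0
```

Call:
{"api": "carry_out", "payload": {
  "series": [
    [[0.03,0,-0.03,0,0,0,1],[0.06,0,-0.06,0,0,0,1],[0.08,0,-0.08,0,0,0,1],[0.08,0,-0.08,0,0,0,1]]
  ]
}}

```text
time_s: 29.68
eef_pos: [0.5857, -0.235, 0.3037]
tool_rot: [[-0.003, 1.0, 0.015], [0.381, -0.013, 0.924], [0.924, 0.009, -0.381]]
ft_force: [0.9, 0.6, 0.3]
opening: 0.0854
grip_force: 0.0
```

```bash
cat > placed.py <<'E'
from held import *
def upr(d2,x,y):  # fit upright jar x,y,yaw,zbottom to both views
    ms=[bm(d['img']) for d in d2]
    RJ=lambda t:np.array([[0,np.cos(t),-np.sin(t)],[0,np.sin(t),np.cos(t)],[-1,0,0]])
    b0=[cv2.dilate(box(d,np.array([x,y,.04]),RJ(0),0),np.ones((25,25)))>0 for d in d2]
    def f(v):
        e=0
        for d,k,r in zip(d2,ms,b0):
            b=box(d,np.array([v[0],v[1],v[3]]),RJ(v[2]),0)>0; kk=k&r; e+=1-(b&kk).sum()/(b|kk).sum()
        return e
    r=minimize(f,[x,y,0,.04],method='Nelder-Mead',options=dict(initial_simplex=np.array([[x,y,0,.04],[x+.01,y,0,.04],[x,y+.01,0,.04],[x,y,.2,.04],[x,y,0,.05]])))
    return r.x,r.fun
E
python3 - <<'E'
from placed import *
o=bot.observe(); print(o['joints'].round(1),o['eef_pos'].round(3),o['time_s'])
ds=[bot.grab_frame(n) for n in('scene','top')]
for P in((.399,-.012),(.478,-.09),(.585,-.059)):
    v,c=upr(ds,*P); print(v.round(4),round(c,2),'d',np.hypot(v[0]-P[0],v[1]-P[1]).round(4))
cv2.imwrite('pics/c7.png',np.hstack([cv2.resize(ds[0]['img'][130:240,210:410],None,fx=2.5,fy=2.5)[:275,:400],cv2.resize(ds[1]['img'][150:260,90:290],None,fx=2.5,fy=2.5)[:275,:400]]))
# dial: red/raised bar
for c in('scene','top'):
    for b in bot.boxes_of('knob_grip',c): print(c,np.round(b['point'],3),round(b['confidence'],2))
d=ds[1]; h=cv2.cvtColor(d['img'],cv2.COLOR_BGR2HSV); m=cv2.inRange(h,(0,120,60),(8,255,255))|cv2.inRange(h,(172,120,60),(180,255,255))
for d,n in zip(ds,'st'):
    h=cv2.cvtColor(d['img'],cv2.COLOR_BGR2HSV); m=cv2.inRange(h,(0,120,60),(8,255,255))|cv2.inRange(h,(172,120,60),(180,255,255))
    k,l,st,ce=cv2.connectedComponentsWithStats(m); u0=proj(d,[.465,.357,.12])
    for i in range(1,k):
        if st[i,4]>20 and np.hypot(*(ce[i]-u0))<30: print(n,ce[i].round(1),st[i],onz(d,*ce[i],.12).round(4))
    u=u0.astype(int); cv2.imwrite(f'pics/dial{n}.png',cv2.resize(d['img'][u[1]-25:u[1]+25,u[0]-25:u[0]+25],(400,400),interpolation=cv2.INTER_CUBIC))
cv2.imwrite('pics/dial.png',np.hstack([cv2.imread('pics/dials.png'),cv2.imread('pics/dialt.png')]))
E
```

```text
[ 51.6  55.5 -23.3  64.5 -36.  102.3  35.7] [ 0.586 -0.235  0.304] 29.6833
[ 0.3985 -0.0172  0.0203  0.038 ] 0.36 d 0.0053
[ 0.4846 -0.0933  0.0786  0.0382] 0.44 d 0.0073
[ 0.5884 -0.0598  0.0712  0.0435] 0.52 d 0.0035
scene [0.475 0.359 0.111] 0.55
top [0.464 0.352 0.096] 0.79
s [361.  187.8] [354 181  14  13 136] [0.4831 0.3562 0.12  ]
t [118.5 215.2] [108 206  21  19 275] [0.4633 0.3531 0.12  ]
```

View pics/dial.png

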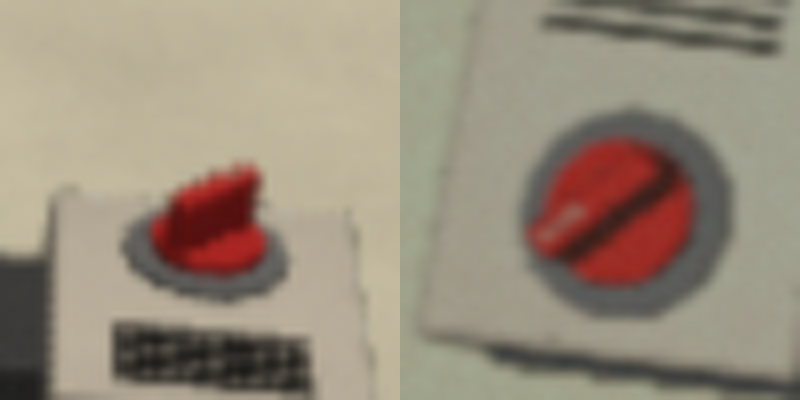

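The pictures show the red dial in the scene crop (210,225) with its bar running (170,200)-(258,165). In the top crop (615,210) the bar runs lower-left to upper-right. Turning these into positions.

```bash
python3 - <<'E'
from h import *
ds=[bot.grab_frame(n) for n in('scene','top')]
def full(d,a,b):
    u=proj(d,[.465,.357,.12]).astype(int); return np.array([u[0]-25+(a+.5)/8-.5,u[1]-25+(b+.5)/8-.5])
s,t=ds
f=lambda d,a,b,z:print((a,b),z,onz(d,*full(d,a,b),z).round(4))
f(t,228,213,.092); f(t,215,210,.115)
for a,b in((170,200),(258,165)): f(s,a,b,.134)
for a,b in((170,250),(265,170)): f(t,a,b,.12)
f(s,207,253,.092); f(s,210,242,.11)
def tri(a,b):
    p,u=ray(s,*full(s,*a));q,w=ray(t,*full(t,*b)); k=np.linalg.lstsq(np.stack([u,-w],1),q-p,rcond=None)[0]; x,y=p+u*k[0],q+w*k[1]; print('tri',((x+y)/2).round(4),np.linalg.norm(x-y).round(4))
tri((207,253),(228,213)); tri((170,200),(250,150)) ; tri((258,165),(140,235)); tri((170,200),(140,235)); tri((258,165),(250,150))
h=cv2.cvtColor(t['img'],cv2.COLOR_BGR2HSV)
E
```

```text
(228, 213) 0.092 [0.4667 0.3575 0.092 ]
(215, 210) 0.115 [0.4651 0.3549 0.115 ]
(170, 200) 0.134 [0.4819 0.3347 0.134 ]
(258, 165) 0.134 [0.4494 0.3831 0.134 ]
(170, 250) 0.12 [0.45   0.3694 0.12  ]
(265, 170) 0.12 [0.4791 0.3353 0.12  ]
(207, 253) 0.092 [0.4644 0.361  0.092 ]
(210, 242) 0.11 [0.482 0.357 0.11 ]
tri [0.4667 0.3589 0.093 ] 0.0032
tri [0.4844 0.335  0.1358] 0.0019
tri [0.4543 0.3786 0.136 ] 0.0066
tri [0.4543 0.3597 0.1225] 0.038
tri [0.4848 0.3531 0.1504] 0.0415
```

```bash
python3 - <<'E'
from ik import *
o=bot.observe()
Y=lambda h:tool([0,0,-1],[np.cos(np.radians(h)),np.sin(np.radians(h)),0])
w=[(G(265,45,22),[.53,-.25,.33]),(Y(-20),[.50,-.2,.33]),(Y(10),[.47,.08,.32]),(Y(35),[.467,.357,.30]),(Y(35),[.467,.357,.17]),(Y(35),[.467,.357,.118])]
follow(o['joints'],w); chain(w)
E
```

```text
reach 0.0 [ 44.  27. -16.  85. -16.  80.  29.] turn 43
  reach 0.0 [ 31.  14. -15. 100.   1.  67.  -4.] turn 27
  reach 0.0 [ 15.   8. -30. 110.   2.  63.  -6.] turn 30
  reach 0.0 [-11.  25. -39.  94.  13.  67. -18.] turn 25
  reach 0.0 [-14.  33. -35. 102.  20.  53. -23.] turn 0
  reach 0.0 [-16.  37. -32. 103.  23.  48. -25.] turn 0
[0.024, -0.054, -0.031] [-0.06, -0.786, 0.056] rows 6.3
[0.043, -0.034, 0.018] [-0.053, -0.399, 0.258] rows 3.8
[0.253, -0.124, 0.01] [0.0, 0.0, -0.524] rows 6.8
[0.273, 0.045, 0.02] [0.0, 0.0, -0.436] rows 6.7
[0.0, 0.0, 0.13] [0.0, 0.0, 0.0] rows 3.1
[0.0, 0.0, 0.052] [0.0, 0.0, 0.0] rows 1.2
```

Call:
{"api": "carry_out", "payload": {
  "series": [
    [[0.024,-0.054,-0.031,-0.06,-0.786,0.056,1],[0.024,-0.054,-0.031,-0.06,-0.786,0.056,1],[0.024,-0.054,-0.031,-0.06,-0.786,0.056,1],[0.024,-0.054,-0.031,-0.06,-0.786,0.056,1],[0.024,-0.054,-0.031,-0.06,-0.786,0.056,1],[0.024,-0.054,-0.031,-0.06,-0.786,0.056,1],[0.024,-0.054,-0.031,-0.06,-0.786,0.056,1]]
  ]
}}

```text
time_s: 30.57
eef_pos: [0.5314, -0.2471, 0.3339]
tool_rot: [[0.075, 0.996, 0.038], [0.92, -0.084, 0.383], [0.385, 0.006, -0.923]]
ft_force: [1.0, 0.4, -0.2]
opening: 0.0851
grip_force: 0.0
```

Call:
{"api": "carry_out", "payload": {
  "series": [
    [[0.043,-0.034,0.018,-0.053,-0.399,0.258,1],[0.043,-0.034,0.018,-0.053,-0.399,0.258,1],[0.043,-0.034,0.018,-0.053,-0.399,0.258,1],[0.043,-0.034,0.018,-0.053,-0.399,0.258,1],[0.043,-0.034,0.018,-0.053,-0.399,0.258,1]]
  ]
}}

```text
time_s: 30.98
eef_pos: [0.501, -0.1962, 0.3311]
tool_rot: [[0.338, 0.941, 0.001], [0.941, -0.338, -0.002], [-0.001, 0.002, -1.0]]
ft_force: [0.7, 0.8, -0.4]
opening: 0.085
grip_force: 0.0
```

Call:
{"api": "carry_out", "payload": {
  "series": [
    [[0.253,-0.124,0.01,0,0,-0.524,1],[0.253,-0.124,0.01,0,0,-0.524,1],[0.253,-0.124,0.01,0,0,-0.524,1],[0.253,-0.124,0.01,0,0,-0.524,1],[0.253,-0.124,0.01,0,0,-0.524,1],[0.253,-0.124,0.01,0,0,-0.524,1],[0.253,-0.124,0.01,0,0,-0.524,1]]
  ]
}}

```text
time_s: 31.57
eef_pos: [0.4697, 0.0812, 0.32]
tool_rot: [[-0.175, 0.985, -0.002], [0.985, 0.175, 0.002], [0.002, -0.001, -1.0]]
ft_force: [0.5, 0.4, 0.2]
opening: 0.0854
grip_force: 0.0
```

Call:
{"api": "carry_out", "payload": {
  "series": [
    [[0.273,0.045,0.02,0,0,-0.436,1],[0.273,0.045,0.02,0,0,-0.436,1],[0.273,0.045,0.02,0,0,-0.436,1],[0.273,0.045,0.02,0,0,-0.436,1],[0.273,0.045,0.02,0,0,-0.436,1],[0.273,0.045,0.02,0,0,-0.436,1],[0.273,0.045,0.02,0,0,-0.436,1],[0.273,0.045,0.02,0,0,-0.436,1]]
  ]
}}

```text
time_s: 32.23
eef_pos: [0.4657, 0.3609, 0.2984]
tool_rot: [[-0.579, 0.815, -0.005], [0.815, 0.579, 0.002], [0.005, -0.003, -1.0]]
ft_force: [-2.1, 0.2, 0.1]
opening: 0.0857
grip_force: 0.0
```

```bash
python3 - <<'E'
from ik import *
o=log(); print(o['joints'].round(1),o['eef_pos'].round(3))
Y=lambda h:tool([0,0,-1],[np.cos(np.radians(h)),np.sin(np.radians(h)),0])
w=[(Y(35),[.467,.357,.16]),(Y(35),[.467,.357,.12])]
chain(w)
E
```

```text
[-15.2  25.4 -36.7  91.6  15.7  68.4 -19.6] [0.466 0.361 0.298]
[-0.005, -0.001, 0.138] [-0.003, -0.005, 0.007] rows 3.3
[0.0, 0.0, 0.04] [0.0, 0.0, 0.0] rows 1.0
```

Call:
{"api": "carry_out", "payload": {
  "series": [
    [[-0.005,-0.001,0.04,-0.003,-0.005,0.007,1],[-0.005,-0.001,0.08,-0.003,-0.005,0.007,1],[-0.005,-0.001,0.115,-0.003,-0.005,0.007,1],[-0.005,-0.001,0.14,-0.003,-0.005,0.007,1],[-0.005,-0.001,0.16,-0.003,-0.005,0.007,0.7],[-0.005,-0.001,0.17,-0.003,-0.005,0.007,0.7],[-0.005,-0.001,0.177,-0.003,-0.005,0.007,0.6],[-0.005,-0.001,0.177,-0.003,-0.005,0.007,0.5]]
  ]
}}

```text
time_s: 32.9
eef_pos: [0.4707, 0.3493, 0.1222]
tool_rot: [[-0.566, 0.824, 0.005], [0.824, 0.566, -0.006], [-0.007, 0.001, -1.0]]
ft_force: [-0.9, -0.2, 0.1]
opening: 0.0429
grip_force: 0.0
```

Call:
{"api": "carry_out", "payload": {
  "series": [
    [[0,0,0,0,0,0,0],[0,0,0,0,0,0,0],[0,0,0,0,0,0,0],[0,0,0,0,0,0,0],[0,0,0,0,0,0,0],[0,0,0,0,0,0,0],[0,0,0,0,0,0,0]]
  ],
  "force": 30
}}

```text
time_s: 33.48
eef_pos: [0.4716, 0.3513, 0.1251]
tool_rot: [[-0.567, 0.824, 0.011], [0.824, 0.567, -0.003], [-0.008, 0.007, -1.0]]
ft_force: [0.8, -0.2, 6.3]
opening: 0.0128
grip_force: 34.9
```

Call:
{"api": "carry_out", "payload": {
  "series": [
    [[0,0,0,0,0,0.1,0],[0,0,0,0,0,0.2,0],[0,0,0,0,0,0.3,0],[0,0,0,0,0,0.4,0],[0,0,0,0,0,0.5,0],[0,0,0,0,0,0.6,0]]
  ]
}}

```text
time_s: 33.98
eef_pos: [0.4668, 0.3497, 0.1249]
tool_rot: [[0.001, 1.0, 0.002], [1.0, -0.001, -0.009], [-0.009, 0.002, -1.0]]
ft_force: [-15.0, -7.1, 23.7]
opening: 0.0128
grip_force: 37.1
```

```bash
python3 - <<'E'
from ik import *
o=log(); R=o['tool_rot']; print(o['joints'].round(1),o['eef_pos'].round(4),o['wrist_torque'].round(2),o['ft_force'].round(1),o['opening'],'y heading',np.degrees(np.arctan2(R[1,1],R[0,1])))
E
```

```text
[-24.3  34.1 -23.4 101.9  18.1  47.9 -56.4] [0.4668 0.3497 0.1249] [-1.73  3.5   0.18] [-15.   -7.1  23.7] 0.01279916823990046 y heading -0.050949222484325866
```

Call:
{"api": "carry_out", "payload": {
  "series": [
    [[-0.002,-0.004,-0.005,0,0,0,0],[-0.002,-0.004,-0.005,0,0,0,0],[-0.002,-0.004,-0.005,0,0,0.1,0],[-0.002,-0.004,-0.005,0,0,0.2,0],[-0.002,-0.004,-0.005,0,0,0.3,0],[-0.002,-0.004,-0.005,0,0,0.3,0]]
  ]
}}

```text
time_s: 34.48
eef_pos: [0.463, 0.3489, 0.1273]
tool_rot: [[0.296, 0.955, 0.003], [0.955, -0.296, -0.006], [-0.005, 0.004, -1.0]]
ft_force: [-4.3, 0.9, -4.6]
opening: 0.0126
grip_force: 32.4
```

```bash
python3 - <<'E'
from ik import *
o=log(); R=o['tool_rot']; print(o['joints'].round(1),o['eef_pos'].round(4),o['wrist_torque'].round(2),o['ft_force'].round(1),o['opening'],'y heading',np.degrees(np.arctan2(R[1,1],R[0,1])))
E
```

```text
[-27.2  32.9 -19.4 102.7  14.8  47.  -71.1] [0.463  0.3489 0.1273] [0.5  1.39 0.06] [-4.3  0.9 -4.6] 0.01258266599324622 y heading -17.203256159974618
```

Call:
{"api": "carry_out", "payload": {
  "series": [
    [[0,0,0,0,0,0.1,0],[0,0,0,0,0,0.2,0],[0,0,0,0,0,0.2,0]]
  ]
}}

```text
time_s: 34.73
eef_pos: [0.4625, 0.3491, 0.1275]
tool_rot: [[0.475, 0.88, 0.003], [0.88, -0.475, -0.006], [-0.004, 0.006, -1.0]]
ft_force: [-6.7, 0.6, -2.5]
opening: 0.0127
grip_force: 52.9
```

```bash
cat > st.py <<'E'
from ik import *
o=log(); R=o['tool_rot']; print(o['joints'].round(1),o['eef_pos'].round(4),'tq',o['wrist_torque'].round(2),o['ft_force'].round(1),o['opening'].round(4),'y heading',np.degrees(np.arctan2(R[1,1],R[0,1])).round(1),o['time_s'])
E
python3 st.py
```

```text
Traceback (most recent call last):
  File "st.py", line 2, in <module>
    o=log(); R=o['tool_rot']; print(o['joints'].round(1),o['eef_pos'].round(4),'tq',o['wrist_torque'].round(2),o['ft_force'].round(1),o['opening'].round(4),'y heading',np.degrees(np.arctan2(R[1,1],R[0,1])).round(1),o['time_s'])
                                                                                                                                      ^^^^^^^^^^^^^^^^^^
AttributeError: 'float' object has no attribute 'round'
```

Call:
{"api": "carry_out", "payload": {
  "series": [
    [[0,0,0,0,0,0.1,0],[0,0,0,0,0,0.2,0],[0,0,0,0,0,0.2,0]]
  ]
}}

```text
time_s: 34.98
eef_pos: [0.4622, 0.3492, 0.1274]
tool_rot: [[0.636, 0.772, 0.004], [0.772, -0.636, -0.007], [-0.003, 0.008, -1.0]]
ft_force: [-6.0, -0.4, -3.2]
opening: 0.013
grip_force: 120.3
```

```bash
python3 st.py
```

```text
Traceback (most recent call last):
  File "st.py", line 2, in <module>
    o=log(); R=o['tool_rot']; print(o['joints'].round(1),o['eef_pos'].round(4),'tq',o['wrist_torque'].round(2),o['ft_force'].round(1),o['opening'].round(4),'y heading',np.degrees(np.arctan2(R[1,1],R[0,1])).round(1),o['time_s'])
                                                                                                                                      ^^^^^^^^^^^^^^^^^^
AttributeError: 'float' object has no attribute 'round'
```

Call:
{"api": "carry_out", "payload": {
  "series": [
    [[0,0,0,0,0,-0.05,0],[0,0,0,0,0,-0.1,0],[0,0,0,0,0,-0.1,0.4],[0,0,0,0,0,-0.1,0.5],[0,0,0,0,0,-0.1,0.5],[0,0,-0.04,0,0,-0.1,0.6],[0,0,-0.08,0,0,-0.1,0.6],[0,0,-0.12,0,0,-0.1,0.6]]
  ]
}}

```text
time_s: 35.65
eef_pos: [0.4657, 0.3489, 0.2502]
tool_rot: [[0.563, 0.826, 0.008], [0.826, -0.563, -0.004], [0.001, 0.009, -1.0]]
ft_force: [1.0, 0.5, 0.2]
opening: 0.0515
grip_force: 0.0
```

Call:
{"api": "carry_out", "payload": {
  "series": [
    [[0.04,0,-0.02,0,0,0,0.6],[0.08,0,-0.05,0,0,0,0.6],[0.12,0,-0.08,0,0,0,0.6],[0.15,0,-0.08,0,0,0,0.6],[0.15,0,-0.08,0,0,0,0.6]]
  ]
}}

```text
time_s: 36.07
eef_pos: [0.5519, 0.4792, 0.3313]
tool_rot: [[0.562, 0.827, 0.013], [0.827, -0.562, 0.003], [0.009, 0.009, -1.0]]
ft_force: [-1.4, -0.3, -1.6]
opening: 0.0514
grip_force: 0.0
```

```bash
sed -i "s/o\['opening'\].round(4)/round(o['opening'],4)/" st.py; python3 st.py; python3 - <<'E'
from h import *
ds=[bot.grab_frame(n) for n in('scene','top')]; o=[]
for d in ds:
    u=proj(d,[.465,.357,.12]).astype(int); o.append(cv2.resize(d['img'][u[1]-25:u[1]+25,u[0]-25:u[0]+25],(400,400),interpolation=cv2.INTER_CUBIC))
cv2.imwrite('pics/dial2.png',np.hstack(o))
E
```

```text
[-35.8  36.  -15.9  66.4   9.9  78.2 -84.9] [0.5519 0.4792 0.3313] tq [-0.07  0.13  0.03] [-1.4 -0.3 -1.6] 0.0514 y heading -34.2 36.0667
```

View pics/dial2.png

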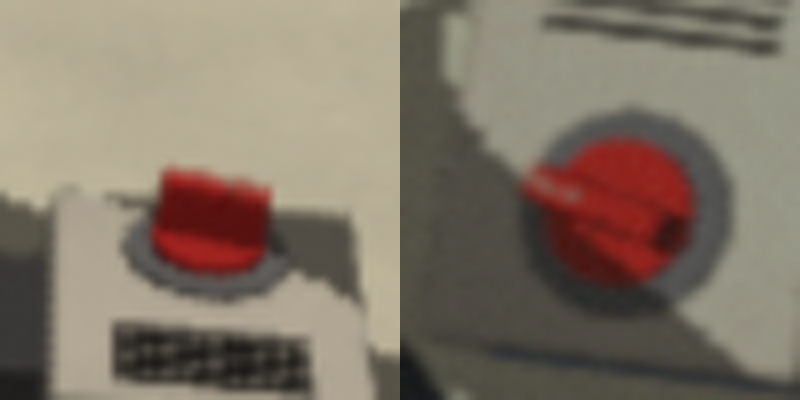

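Dial bar now runs (540,180)-(680,230) in the top crop: turned ~60° clockwise into its stop, where the grip force rose sharply. Next is the crank.

```bash
python3 - <<'E'
from ik import *
o=bot.observe()
ds={n:bot.grab_frame(n) for n in('scene','top')}
pts=[]
for n,d in ds.items():
    for z in(.182,.208):
        pass
    u=proj(d,[.4524,.0312,.182 if n=='scene' else .206]); x0,y0=(u-12).astype(int)
    g=d['img'][y0:y0+24,x0:x0+24].max(2); m=(g<45).astype(np.uint8); k,l,st,ce=cv2.connectedComponentsWithStats(m)
    i=1+np.argmax(st[1:,4]); print(n,'pred',u.round(1),'blob',ce[i]+[x0,y0],st[i]); pts.append((d,ce[i]+[x0,y0]))
print('top @.2',onz(ds['top'],*pts[1][1],.2).round(4))
p,a=ray(pts[0][0],*pts[0][1]);q,b=ray(pts[1][0],*pts[1][1]);k=np.linalg.lstsq(np.stack([a,-b],1),q-p,rcond=None)[0];print('tri',((p+a*k[0]+q+b*k[1])/2).round(4))
Y=lambda h:tool([0,0,-1],[np.cos(np.radians(h)),np.sin(np.radians(h)),0])
w=[(Y(0),[.4524,.0312,.30]),(Y(0),[.4524,.0312,.169])]
j=follow(o['joints'],w); chain(w)
H=np.array([.5057,.0176])
for a in(-120,-30,60,150,195): 
    t=np.radians(165.7+a+120); follow(j,[(Y(0),[*(H+.055*np.array([np.cos(t),np.sin(t)])),.169])])
E
```

```text
scene pred [277.2 169.5] blob [278.26923077 162.51098901] [  0   0  24  19 182]
top pred [224.9 213.2] blob [226.86363636 214.90909091] [12 10  7  9 44]
top @.2 [0.4483 0.0263 0.2   ]
tri [0.4471 0.0302 0.2098]
  reach 0.0 [ -1.   6.  -7. 114.  -1.  60.  -7.] turn 34
  reach 0.0 [ -2.  17.  -6. 122.   0.  42.  -9.] turn 0
[-0.419, 0.168, 0.03] [0.009, 0.003, -0.598] rows 10.9
[0.0, 0.0, 0.131] [0.0, 0.0, 0.0] rows 3.1
  reach 0.0 [ -2.  17.  -6. 122.   0.  42.  -9.] turn 0
  reach 0.0 [  5.  20.  -4. 116.  -0.  44.  -0.] turn 0
  reach 0.0 [  1.  26.  -5. 106.   1.  48.  -6.] turn 0
  reach 0.0 [ -5.  23.  -7. 112.   2.  46. -13.] turn 0
  reach 0.0 [ -5.  19.  -7. 118.   1.  43. -13.] turn 0
```

Call:
{"api": "carry_out", "payload": {
  "series": [
    [[-0.21,0.084,0.015,0.004,0,-0.3,1],[-0.21,0.084,0.015,0.004,0,-0.3,1],[-0.21,0.084,0.015,0.004,0,-0.3,1],[-0.21,0.084,0.015,0.004,0,-0.3,1],[-0.21,0.084,0.015,0.004,0,-0.3,1],[-0.3,0.12,0.02,0.006,0,-0.43,1],[-0.3,0.12,0.02,0.006,0,-0.43,1],[-0.3,0.12,0.02,0.006,0,-0.43,1]]
  ]
}}

```text
time_s: 36.93
eef_pos: [0.4777, 0.1527, 0.3091]
tool_rot: [[0.17, 0.985, 0.002], [0.985, -0.17, -0.004], [-0.004, 0.003, -1.0]]
ft_force: [0.8, -0.5, 1.0]
opening: 0.0855
grip_force: 0.0
```

```bash
python3 - <<'E'
from ik import *
Y=lambda h:tool([0,0,-1],[np.cos(np.radians(h)),np.sin(np.radians(h)),0])
chain([(Y(0),[.4515,.0305,.30]),(Y(0),[.4515,.0305,.169])])
E
```

```text
[-0.125, -0.005, 0.01] [0.002, 0.004, -0.171] rows 3.0
[0.0, 0.0, 0.131] [0.0, 0.0, 0.0] rows 3.1
```

Call:
{"api": "carry_out", "payload": {
  "series": [
    [[-0.04,-0.002,0,0,0,-0.1,1],[-0.08,-0.004,0,0.002,0.004,-0.171,1],[-0.11,-0.005,0.01,0.002,0.004,-0.171,1],[-0.125,-0.005,0.01,0.002,0.004,-0.171,1],[-0.125,-0.005,0.01,0.002,0.004,-0.171,1],[-0.125,-0.005,0.04,0.002,0.004,-0.171,1],[-0.125,-0.005,0.07,0.002,0.004,-0.171,1],[-0.125,-0.005,0.085,0.002,0.004,-0.171,1]]
  ]
}}

```text
time_s: 37.6
eef_pos: [0.4519, 0.0352, 0.2224]
tool_rot: [[-0.003, 1.0, -0.002], [1.0, 0.003, 0.002], [0.002, -0.002, -1.0]]
ft_force: [-1.1, -0.8, -0.7]
opening: 0.0857
grip_force: 0.0
```

```bash
python3 - <<'E'
from ik import *
o=bot.observe(); print(o['eef_pos'].round(4),o['ft_force'].round(1))
Y=lambda h:tool([0,0,-1],[np.cos(np.radians(h)),np.sin(np.radians(h)),0])
chain([(Y(0),[.4515,.0305,.169])])
d=bot.grab_frame('scene');e=bot.grab_frame('top')
cv2.imwrite('pics/c8.png',np.hstack([cv2.resize(d['img'][110:230,220:340],None,fx=3,fy=3),cv2.resize(e['img'][150:270,170:290],None,fx=3,fy=3)]))
E
```

```text
[0.4519 0.0352 0.2224] [-1.1 -0.8 -0.7]
[-0.005, -0.0, 0.053] [-0.002, -0.002, 0.003] rows 1.3
```

View pics/c8.png

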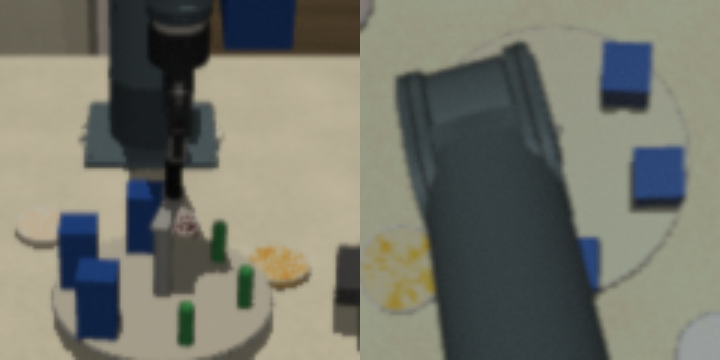

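The gripper stands right above the crank (scene crop (173,185)) and all three jars stand on their pegs. Descend and close.

Call:
{"api": "carry_out", "payload": {
  "series": [
    [[-0.005,0,0.02,0,0,0,1],[-0.005,0,0.04,0,0,0,1],[-0.005,0,0.053,0,0,0,1],[-0.005,0,0.053,0,0,0,1],[-0.005,0,0.053,0,0,0,0.1],[-0.005,0,0.053,0,0,0,0],[-0.005,0,0.053,0,0,0,0],[-0.005,0,0.053,0,0,0,0]]
  ],
  "force": 30
}}

```text
time_s: 38.37
eef_pos: [0.4552, 0.0306, 0.1728]
tool_rot: [[-0.003, 1.0, 0.003], [1.0, 0.003, 0.002], [0.002, 0.003, -1.0]]
ft_force: [-0.0, -0.0, -0.8]
opening: 0.0388
grip_force: 0.0
```

Call:
{"api": "carry_out", "payload": {
  "series": [
    [[0,0,0,0,0,0,0],[0,0,0,0,0,0,0],[0,0,0,0,0,0,0]]
  ]
}}

```text
time_s: 38.62
eef_pos: [0.4528, 0.0309, 0.1723]
tool_rot: [[-0.004, 1.0, -0.002], [1.0, 0.004, 0.002], [0.002, -0.002, -1.0]]
ft_force: [-8.9, 0.9, 10.4]
opening: 0.0233
grip_force: 29.2
```

```bash
python3 st.py
```

```text
[  3.9  17.6 -15.6 119.    6.5  44.3 -15.5] [0.4528 0.0309 0.1723] tq [0.24 1.58 0.01] [-8.9  0.9 10.4] 0.0233 y heading 0.2 38.6167
```

```bash
python3 - <<'E'
import numpy as np
t0=165.7
for s,e in((0,75),(75,160),(160,245),(245,320),(320,400)):
    n=8; a=np.radians(t0+np.linspace(s,e,n+1)); x=.055*np.cos(a);y=.055*np.sin(a)
    print(s,e,[[round(y[i]-y[0],4),round(x[i]-x[0],4)] for i in range(1,n+1)])
E
```

```text
0 75 [[np.float64(-0.0089), np.float64(-0.0015)], [np.float64(-0.0179), np.float64(-0.0015)], [np.float64(-0.0267), np.float64(-0.0001)], [np.float64(-0.0353), np.float64(0.0027)], [np.float64(-0.0432), np.float64(0.0069)], [np.float64(-0.0504), np.float64(0.0124)], [np.float64(-0.0565), np.float64(0.0189)], [np.float64(-0.0615), np.float64(0.0264)]]
75 160 [[np.float64(-0.0041), np.float64(0.0093)], [np.float64(-0.0065), np.float64(0.0192)], [np.float64(-0.007), np.float64(0.0294)], [np.float64(-0.0056), np.float64(0.0395)], [np.float64(-0.0023), np.float64(0.0491)], [np.float64(0.0026), np.float64(0.058)], [np.float64(0.0091), np.float64(0.0659)], [np.float64(0.017), np.float64(0.0724)]]
160 245 [[np.float64(0.0089), np.float64(0.0049)], [np.float64(0.0186), np.float64(0.0081)], [np.float64(0.0287), np.float64(0.0095)], [np.float64(0.0388), np.float64(0.009)], [np.float64(0.0487), np.float64(0.0066)], [np.float64(0.058), np.float64(0.0025)], [np.float64(0.0664), np.float64(-0.0033)], [np.float64(0.0736), np.float64(-0.0106)]]
245 320 [[np.float64(0.0051), np.float64(-0.0074)], [np.float64(0.0089), np.float64(-0.0155)], [np.float64(0.0114), np.float64(-0.0242)], [np.float64(0.0124), np.float64(-0.0331)], [np.float64(0.012), np.float64(-0.0421)], [np.float64(0.01), np.float64(-0.0509)], [np.float64(0.0067), np.float64(-0.0592)], [np.float64(0.0021), np.float64(-0.0669)]]
320 400 [[np.float64(-0.0063), np.float64(-0.0073)], [np.float64(-0.0137), np.float64(-0.0133)], [np.float64(-0.022), np.float64(-0.018)], [np.float64(-0.0311), np.float64(-0.0212)], [np.float64(-0.0405), np.float64(-0.0228)], [np.float64(-0.0501), np.float64(-0.0226)], [np.float64(-0.0595), np.float64(-0.0209)], [np.float64(-0.0685), np.float64(-0.0175)]]
```

Call:
{"api": "carry_out", "payload": {
  "series": [
    [[-0.0089,-0.0015,-0.001,0,0,0,0],[-0.0179,-0.0015,-0.001,0,0,0,0],[-0.0267,-0.0001,-0.001,0,0,0,0],[-0.0353,0.0027,-0.001,0,0,0,0],[-0.0432,0.0069,-0.001,0,0,0,0],[-0.0504,0.0124,-0.001,0,0,0,0],[-0.0565,0.0189,-0.001,0,0,0,0],[-0.0615,0.0264,-0.001,0,0,0,0]]
  ]
}}

```text
time_s: 39.28
eef_pos: [0.48, -0.0323, 0.1724]
tool_rot: [[-0.003, 1.0, -0.002], [1.0, 0.003, 0.001], [0.001, -0.002, -1.0]]
ft_force: [-3.5, -0.6, 0.3]
opening: 0.0232
grip_force: 31.1
```

```bash
python3 st.py; python3 -c "
from ik import *
o=bot.observe();v=o['eef_pos'][:2]-[.5057,.0176];print(np.hypot(*v),np.degrees(np.arctan2(v[1],v[0]))%360-165.7)"
```

```text
[  9.8  19.9 -13.5 115.5   6.3  45.5  -7.2] [ 0.48   -0.0323  0.1724] tq [-0.26  0.46 -0.01] [-3.5 -0.6  0.3] 0.0232 y heading 0.1 39.2833
0.056151801364770514 77.07858904650169
```

Wheel follows with small forces; continue.

Call:
{"api": "carry_out", "payload": {
  "series": [
    [[-0.0041,0.0093,0,0,0,0,0],[-0.0065,0.0192,0,0,0,0,0],[-0.007,0.0294,0,0,0,0,0],[-0.0056,0.0395,0,0,0,0,0],[-0.0023,0.0491,0,0,0,0,0],[0.0026,0.058,0,0,0,0,0],[0.0091,0.0659,0,0,0,0,0],[0.017,0.0724,0,0,0,0,0]]
  ]
}}

```text
time_s: 39.95
eef_pos: [0.5531, -0.0119, 0.1724]
tool_rot: [[-0.004, 1.0, -0.002], [1.0, 0.004, 0.003], [0.003, -0.002, -1.0]]
ft_force: [-8.0, 2.3, 2.8]
opening: 0.0233
grip_force: 31.3
```

Call:
{"api": "carry_out", "payload": {
  "series": [
    [[0.0089,0.0049,0,0,0,0,0],[0.0186,0.0081,0,0,0,0,0],[0.0287,0.0095,0,0,0,0,0],[0.0388,0.009,0,0,0,0,0],[0.0487,0.0066,0,0,0,0,0],[0.058,0.0025,0,0,0,0,0],[0.0664,-0.0033,0,0,0,0,0],[0.0736,-0.0106,0,0,0,0,0]]
  ]
}}

```text
time_s: 40.62
eef_pos: [0.5417, 0.0582, 0.1724]
tool_rot: [[-0.003, 1.0, -0.001], [1.0, 0.003, -0.002], [-0.002, -0.001, -1.0]]
ft_force: [-4.2, -8.9, -0.4]
opening: 0.0233
grip_force: 31.1
```

```bash
cat > ang.py <<'E'
from ik import *
o=bot.observe();v=o['eef_pos'][:2]-[.5057,.0176];print(np.hypot(*v).round(4),(np.degrees(np.arctan2(v[1],v[0]))-165.7)%360,o['ft_force'].round(1),o['grip_force'].round(0))
E
python3 ang.py
```

```text
Traceback (most recent call last):
  File "ang.py", line 2, in <module>
    o=bot.observe();v=o['eef_pos'][:2]-[.5057,.0176];print(np.hypot(*v).round(4),(np.degrees(np.arctan2(v[1],v[0]))-165.7)%360,o['ft_force'].round(1),o['grip_force'].round(0))
                                                                                                                                                      ^^^^^^^^^^^^^^^^^^^^^
AttributeError: 'float' object has no attribute 'round'
```

Call:
{"api": "carry_out", "payload": {
  "series": [
    [[0.0051,-0.0074,0,0,0,0,0],[0.0089,-0.0155,0,0,0,0,0],[0.0114,-0.0242,0,0,0,0,0],[0.0124,-0.0331,0,0,0,0,0],[0.012,-0.0421,0,0,0,0,0],[0.01,-0.0509,0,0,0,0,0],[0.0067,-0.0592,0,0,0,0,0],[0.0021,-0.0669,0,0,0,0,0]]
  ]
}}

```text
time_s: 41.28
eef_pos: [0.4752, 0.0622, 0.1725]
tool_rot: [[-0.005, 1.0, 0.002], [1.0, 0.005, 0.003], [0.003, 0.002, -1.0]]
ft_force: [3.0, -1.8, -12.7]
opening: 0.0231
grip_force: 30.0
```

```bash
python3 ang.py
```

```text
Traceback (most recent call last):
  File "ang.py", line 2, in <module>
    o=bot.observe();v=o['eef_pos'][:2]-[.5057,.0176];print(np.hypot(*v).round(4),(np.degrees(np.arctan2(v[1],v[0]))-165.7)%360,o['ft_force'].round(1),o['grip_force'].round(0))
                                                                                                                                                      ^^^^^^^^^^^^^^^^^^^^^
AttributeError: 'float' object has no attribute 'round'
```

Call:
{"api": "carry_out", "payload": {
  "series": [
    [[-0.0063,-0.0073,0,0,0,0,0],[-0.0137,-0.0133,0,0,0,0,0],[-0.022,-0.018,0,0,0,0,0],[-0.0311,-0.0212,0,0,0,0,0],[-0.0358,-0.022,0,0,0,0,0],[-0.0358,-0.022,0,0,0,0,0]]
  ]
}}

```text
time_s: 41.78
eef_pos: [0.4512, 0.0226, 0.1724]
tool_rot: [[-0.001, 1.0, -0.004], [1.0, 0.001, -0.001], [-0.001, -0.004, -1.0]]
ft_force: [-8.0, -2.0, -3.7]
opening: 0.0233
grip_force: 31.2
```

```bash
sed -i "s/o\['grip_force'\].round(0)/o['grip_force']/" ang.py; python3 ang.py
python3 - <<'E'
import numpy as np
a=np.radians(165.7+np.linspace(365,401,7)); x=.055*np.cos(a);y=.055*np.sin(a)
print([[round(float(y[i]-y[0]),4),round(float(x[i]-x[0]),4)] for i in range(1,7)])
E
```

```text
0.0547 9.057418760577463 [-8.  -2.  -3.7] 31.245202124118805
[[-0.0057, -0.0006], [-0.0115, -0.0007], [-0.0172, -0.0001], [-0.0228, 0.0011], [-0.0283, 0.0028], [-0.0336, 0.0051]]
```

Call:
{"api": "carry_out", "payload": {
  "series": [
    [[-0.0057,-0.0006,0,0,0,0,0],[-0.0115,-0.0007,0,0,0,0,0],[-0.0115,-0.0007,0,0,0,0,0]]
  ]
}}

```text
time_s: 42.03
eef_pos: [0.451, 0.0114, 0.1724]
tool_rot: [[-0.001, 1.0, -0.003], [1.0, 0.001, -0.0], [-0.0, -0.003, -1.0]]
ft_force: [-6.4, -1.6, -3.9]
opening: 0.023
grip_force: 31.1
```

```bash
python3 ang.py
```

```text
0.055 20.799655192015962 [-6.4 -1.6 -3.9] 31.138289272785187
```

Call:
{"api": "carry_out", "payload": {
  "series": [
    [[-0.004,0.0005,0,0,0,0,0],[-0.008,0.001,0,0,0,0,0],[-0.008,0.001,0,0,0,0,0]]
  ]
}}

```text
time_s: 42.28
eef_pos: [0.4515, 0.0079, 0.1724]
tool_rot: [[-0.004, 1.0, -0.004], [1.0, 0.004, 0.005], [0.005, -0.004, -1.0]]
ft_force: [-9.0, 8.8, -3.3]
opening: 0.0234
grip_force: 31.2
```

```bash
python3 ang.py
```

```text
0.0551 24.417851985720688 [-9.   8.8 -3.3] 31.17928683757782
```

Call:
{"api": "carry_out", "payload": {
  "series": [
    [[-0.004,0,0,0,0,0,0],[-0.006,0,0,0,0,0,0],[-0.006,0,0,0,0,0,0],[-0.006,0,0,0,0,0,0]]
  ]
}}

```text
time_s: 42.62
eef_pos: [0.4515, 0.0075, 0.1724]
tool_rot: [[-0.009, 1.0, -0.004], [1.0, 0.009, 0.01], [0.01, -0.004, -1.0]]
ft_force: [-9.2, 24.9, -4.8]
opening: 0.0232
grip_force: 31.0
```

```bash
python3 ang.py
```

```text
0.0552 24.88555450801232 [-9.2 24.9 -4.8] 30.98650574684143
```

The wheel is at its stop: the TCP no longer moves while the force rises to 25 N. Release and go back to the dial.

Call:
{"api": "carry_out", "payload": {
  "series": [
    [[0.006,0,0,0,0,0,0],[0.009,0,0,0,0,0,0],[0.009,0,0,0,0,0,0.6],[0.009,0,0,0,0,0,0.8],[0.009,0,0,0,0,0,0.9],[0.009,0,-0.03,0,0,0,1],[0.009,0,-0.07,0,0,0,1],[0.009,0,-0.11,0,0,0,1]]
  ]
}}

```text
time_s: 43.28
eef_pos: [0.4541, 0.0086, 0.2845]
tool_rot: [[-0.003, 1.0, 0.001], [1.0, 0.003, 0.002], [0.002, 0.001, -1.0]]
ft_force: [0.9, 0.0, -0.7]
opening: 0.0858
grip_force: 0.0
```

```bash
python3 - <<'E'
from ik import *
o=bot.observe(); print(o['joints'].round(0),o['eef_pos'].round(3),o['time_s'])
Y=lambda h:tool([0,0,-1],[np.cos(np.radians(h)),np.sin(np.radians(h)),0])
w=[(Y(-12),[.46,.18,.30]),(Y(-24),[.468,.3565,.28]),(Y(-24),[.468,.3565,.17]),(Y(-24),[.468,.3565,.124]),(Y(30),[.468,.3565,.124]),(Y(81),[.468,.3565,.124])]
follow(o['joints'],w); chain(w)
E
```

```text
[  7.   9. -15. 112.   2.  59.  -9.] [0.454 0.009 0.284] 43.2833
  reach 0.0 [ -6.  11. -21. 109.   2.  61. -40.] turn 13
  reach 0.0 [-23.  23. -23.  96.   7.  64. -71.] turn 12
  reach 0.0 [-24.  30. -21. 101.  11.  51. -74.] turn 0
  reach 0.0 [-26.  34. -20. 103.  12.  46. -76.] turn 0
  reach 0.0 [-16.  36. -33. 103.  22.  48. -30.] turn 54
  reach 0.0 [ -8.  40. -45. 103.  32.  52.  13.] turn 51
[0.171, 0.006, -0.015] [0.001, -0.003, 0.212] rows 4.1
[0.174, -0.029, 0.02] [0.0, 0.0, 0.209] rows 4.3
[0.0, 0.0, 0.11] [0.0, 0.0, 0.0] rows 2.6
[0.0, 0.0, 0.046] [0.0, 0.0, 0.0] rows 1.1
[0.0, 0.0, 0.0] [0.0, 0.0, -0.942] rows 7.5
[0.0, 0.0, 0.0] [0.0, 0.0, -0.89] rows 7.1
```

Call:
{"api": "carry_out", "payload": {
  "series": [
    [[0.02,0.001,-0.015,0,0,0,1],[0.06,0.002,-0.015,0,0,0.07,1],[0.1,0.004,-0.015,0,0,0.14,1],[0.14,0.006,-0.015,0,0,0.212,1],[0.171,0.006,-0.015,0,0,0.212,1]]
  ]
}}

```text
time_s: 43.7
eef_pos: [0.4604, 0.1832, 0.2995]
tool_rot: [[0.21, 0.978, 0.005], [0.978, -0.21, 0.004], [0.005, 0.004, -1.0]]
ft_force: [0.1, -0.6, 0.3]
opening: 0.0855
grip_force: 0.0
```

Call:
{"api": "carry_out", "payload": {
  "series": [
    [[0.04,-0.007,0,0,0,0.1,1],[0.08,-0.014,0,0,0,0.209,1],[0.12,-0.021,0.01,0,0,0.209,1],[0.15,-0.026,0.02,0,0,0.209,1],[0.174,-0.029,0.02,0,0,0.209,1],[0.174,-0.029,0.02,0,0,0.209,1],[0.174,-0.029,0.02,0,0,0.209,1]]
  ]
}}

```text
time_s: 44.28
eef_pos: [0.4674, 0.3576, 0.2788]
tool_rot: [[0.404, 0.915, 0.002], [0.915, -0.404, 0.003], [0.004, 0.0, -1.0]]
ft_force: [0.8, -0.5, -0.0]
opening: 0.0858
grip_force: 0.0
```

```bash
python3 - <<'E'
from ik import *
o=bot.observe(); print(o['joints'].round(0),o['eef_pos'].round(4),o['time_s'])
Y=lambda h:tool([0,0,-1],[np.cos(np.radians(h)),np.sin(np.radians(h)),0])
chain([(Y(-24),[.468,.3565,.126])])
E
```

```text
[-25.  24. -22.  94.  10.  64. -74.] [0.4674 0.3576 0.2788] 44.2833
[-0.001, 0.001, 0.153] [0.0, -0.004, 0.003] rows 3.7
```

Call:
{"api": "carry_out", "payload": {
  "series": [
    [[0,0,0.04,0,0,0,1],[0,0,0.08,0,0,0,1],[-0.001,0.001,0.115,0,0,0,0.8],[-0.001,0.001,0.135,0,0,0,0.7],[-0.001,0.001,0.148,0,0,0,0.6],[-0.001,0.001,0.153,0,0,0,0.6],[-0.001,0.001,0.153,0,0,0,0.5],[-0.001,0.001,0.153,0,0,0,0.3]]
  ]
}}

```text
time_s: 44.95
eef_pos: [0.4689, 0.3557, 0.127]
tool_rot: [[0.406, 0.914, 0.003], [0.914, -0.406, 0.004], [0.005, 0.001, -1.0]]
ft_force: [0.6, -0.4, -0.4]
opening: 0.032
grip_force: 0.0
```

Call:
{"api": "carry_out", "payload": {
  "series": [
    [[0,0,0,0,0,0,0.1],[0,0,0,0,0,0,0],[0,0,0,0,0,0,0],[0,0,0,0,0,0,0],[0,0,0,0,0,0,0],[0,0,0,0,0,0,0]]
  ],
  "force": 30
}}

```text
time_s: 45.45
eef_pos: [0.4658, 0.3576, 0.1276]
tool_rot: [[0.403, 0.915, 0.0], [0.915, -0.403, 0.004], [0.004, -0.002, -1.0]]
ft_force: [-6.8, 0.6, 8.6]
opening: 0.013
grip_force: 29.3
```

```bash
python3 st.py
```

```text
[-27.   33.5 -20.  101.7  14.7  47.2 -77.7] [0.4658 0.3576 0.1276] tq [0.14 1.71 0.29] [-6.8  0.6  8.6] 0.013 y heading -23.7 45.45
```

Call:
{"api": "carry_out", "payload": {
  "series": [
    [[0,-0.002,-0.001,0,0,-0.1,0],[0,-0.002,-0.001,0,0,-0.2,0],[0,-0.002,-0.001,0,0,-0.3,0],[0,-0.002,-0.001,0,0,-0.4,0],[0,-0.002,-0.001,0,0,-0.5,0],[0,-0.002,-0.001,0,0,-0.6,0],[0,-0.002,-0.001,0,0,-0.7,0],[0,-0.002,-0.001,0,0,-0.7,0]]
  ]
}}

```text
time_s: 46.12
eef_pos: [0.4666, 0.3575, 0.1277]
tool_rot: [[-0.282, 0.959, 0.003], [0.959, 0.282, 0.005], [0.004, 0.004, -1.0]]
ft_force: [1.1, 2.1, -0.9]
opening: 0.013
grip_force: 30.3
```

```bash
python3 st.py
```

```text
[-20.1  35.3 -29.6 101.3  22.1  48.9 -43.5] [0.4666 0.3575 0.1277] tq [ 0.61 -0.15 -0.01] [ 1.1  2.1 -0.9] 0.013 y heading 16.4 46.1167
```

Call:
{"api": "carry_out", "payload": {
  "series": [
    [[0,0,0,0,0,-0.1,0],[0,0,0,0,0,-0.2,0],[0,0,0,0,0,-0.3,0],[0,0,0,0,0,-0.4,0],[0,0,0,0,0,-0.5,0],[0,0,0,0,0,-0.6,0],[0,0,0,0,0,-0.6,0]]
  ]
}}

```text
time_s: 46.7
eef_pos: [0.4674, 0.358, 0.1277]
tool_rot: [[-0.773, 0.634, 0.004], [0.634, 0.773, 0.006], [0.001, 0.007, -1.0]]
ft_force: [2.6, 3.8, -3.3]
opening: 0.0131
grip_force: 30.1
```

```bash
python3 st.py
```

```text
[-14.6  37.5 -37.6 100.9  28.4  51.  -14.1] [0.4674 0.358  0.1277] tq [ 1.04 -0.56 -0.01] [ 2.6  3.8 -3.3] 0.0131 y heading 50.7 46.7
```

Call:
{"api": "carry_out", "payload": {
  "series": [
    [[0,0,0,0,0,-0.1,0],[0,0,0,0,0,-0.2,0],[0,0,0,0,0,-0.3,0],[0,0,0,0,0,-0.4,0],[0,0,0,0,0,-0.4,0]]
  ]
}}

```text
time_s: 47.12
eef_pos: [0.4677, 0.3585, 0.1277]
tool_rot: [[-0.959, 0.283, 0.005], [0.283, 0.959, 0.007], [-0.002, 0.008, -1.0]]
ft_force: [2.8, 7.0, -5.2]
opening: 0.0128
grip_force: 29.9
```

```bash
python3 st.py
```

```text
[-11.2  39.2 -42.8 100.7  32.6  52.7   5.7] [0.4677 0.3585 0.1277] tq [ 1.34 -0.81  0.07] [ 2.8  7.  -5.2] 0.0128 y heading 73.6 47.1167
```

Call:
{"api": "carry_out", "payload": {
  "series": [
    [[0,0,0,0,0,-0.08,0],[0,0,0,0,0,-0.16,0],[0,0,0,0,0,-0.16,0]]
  ]
}}

```text
time_s: 47.37
eef_pos: [0.4679, 0.3586, 0.1278]
tool_rot: [[-0.992, 0.128, 0.005], [0.128, 0.992, 0.008], [-0.004, 0.008, -1.0]]
ft_force: [4.4, 7.5, -7.7]
opening: 0.0128
grip_force: 29.9
```

```bash
python3 st.py
```

```text
[ -9.9  40.  -44.8 100.6  34.2  53.4  13.6] [0.4679 0.3586 0.1278] tq [ 1.59 -0.92 -0.37] [ 4.4  7.5 -7.7] 0.0128 y heading 82.6 47.3667
```

Call:
{"api": "carry_out", "payload": {
  "series": [
    [[0,0,0,0,0,-0.08,0],[0,0,0,0,0,-0.08,0],[0,0,0,0,0,-0.08,0],[0,0,0,0,0,-0.08,0]]
  ]
}}

```text
time_s: 47.7
eef_pos: [0.4689, 0.3584, 0.1279]
tool_rot: [[-0.999, 0.053, 0.006], [0.053, 0.999, 0.008], [-0.006, 0.008, -1.0]]
ft_force: [5.8, 6.6, -6.2]
opening: 0.0126
grip_force: 40.6
```

```bash
python3 st.py
```

```text
[ -9.3  40.3 -45.7 100.5  35.   53.7  17.4] [0.4689 0.3584 0.1279] tq [ 1.49 -1.37 -0.36] [ 5.8  6.6 -6.2] 0.0126 y heading 86.9 47.7
```

The stop is reached (torque, grip force rising). Release, rise clear, and check everything.

Call:
{"api": "carry_out", "payload": {
  "series": [
    [[0,0,0,0,0,0.02,0.4],[0,0,0,0,0,0.02,0.5],[0,0,0,0,0,0.02,0.5],[0,0,-0.03,0,0,0.02,0.6],[0,0,-0.07,0,0,0.02,0.6],[0,0,-0.11,0,0,0.02,0.6],[0,0,-0.15,0,0,0.02,0.6],[0,0,-0.19,0,0,0.02,0.6]]
  ]
}}

```text
time_s: 48.37
eef_pos: [0.4651, 0.3552, 0.3186]
tool_rot: [[-0.998, 0.069, 0.001], [0.069, 0.998, 0.001], [-0.001, 0.001, -1.0]]
ft_force: [0.9, 0.4, 0.5]
opening: 0.0512
grip_force: 0.0
```

Call:
{"api": "carry_out", "payload": {
  "series": [
    [[-0.04,0.04,0,0,0,0,0.6],[-0.06,0.08,0,0,0,0,0.6],[-0.08,0.11,0,0,0,0,0.6],[-0.08,0.13,0,0,0,0,0.6],[-0.08,0.13,0,0,0,0,0.6]]
  ]
}}

```text
time_s: 48.78
eef_pos: [0.5531, 0.485, 0.3151]
tool_rot: [[-0.998, 0.065, -0.002], [0.065, 0.998, 0.004], [0.002, 0.004, -1.0]]
ft_force: [-1.8, 0.8, -0.1]
opening: 0.0508
grip_force: 0.0
```

```bash
python3 - <<'E'
from placed import *
o=bot.observe(); print(o['eef_pos'].round(3),o['time_s'],o['ft_force'].round(1))
ds=[bot.grab_frame(n) for n in('scene','top')]
t=np.radians(24.6); H=np.array([.5057,.0176]); c=[]
for P in((.399,-.012),(.478,-.09),(.585,-.059)):
    v=np.array(P)-H; q=H+[v[0]*np.cos(t)-v[1]*np.sin(t),v[0]*np.sin(t)+v[1]*np.cos(t)]
    f,e=upr(ds,*q); print(q.round(3),f.round(3),round(e,2),np.hypot(*(f[:2]-q)).round(4))
o=[]
s,tt=ds; u=proj(tt,[.465,.357,.12]).astype(int)
x=np.hstack([cv2.resize(s['img'][130:250,210:410],(500,300)),cv2.resize(tt['img'][u[1]-25:u[1]+25,u[0]-25:u[0]+25],(300,300),interpolation=cv2.INTER_CUBIC)])
x2=cv2.resize(tt['img'][140:290,90:323],(466,300)); x2=np.hstack([x2,np.zeros((300,334,3),np.uint8)])
cv2.imwrite('pics/end.png',np.vstack([x,x2]))
E
```

```text
[0.553 0.485 0.315] 48.7833 [-1.8  0.8 -0.1]
[ 0.421 -0.054] [ 0.409 -0.049  0.279  0.039] 0.44 0.013
[ 0.525 -0.092] [ 0.524 -0.092  0.394  0.047] 0.45 0.0009
[ 0.61  -0.019] [ 0.61  -0.027  0.173  0.041] 0.38 0.0083
```

View pics/end.png

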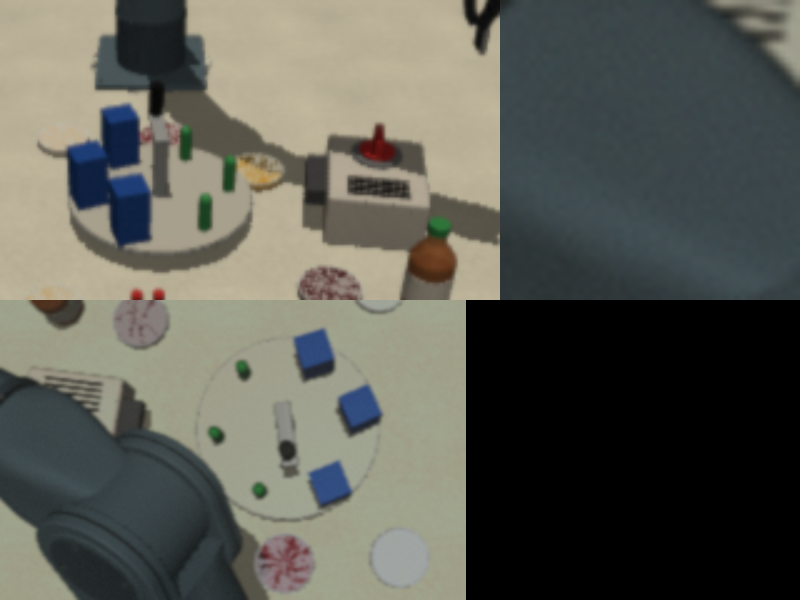

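The picture shows all three jars on their pegs at the wheel's stop. In the scene view the dial bar is end-on at (378,140), which fits the off stop, and the robot is clear. Handing in.

```bash
python3 -c "
from station import bot
print(bot.job_done())"
```

```text
the job is handed in; nothing more can be done
None
```

I handed the job in at about 49 s. All three jars present are mouth down on their own pegs, the wheel was turned to its stop with the dial at full heat, and the dial was then turned back to its off stop. The dishes and bottle looked unmoved in the pictures, and the hand-in returned no verdict.

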